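# Tip the rinsed bearing balls into the spin dryer

### The job

Pick up the mesh rinse basket by its handle and tip the six bearing balls out through its spout into the drum of the spin dryer, all of them, pouring from close above the drum and never touching the clean balls or tipping them over the basket's sides or back. Stand the empty basket back flat in its drip tray, and then turn the drum by its upright knob one full turn, either way, to see that it runs free under load. Leave the other things on the bench where they are.

Things in the scene. Friction and masses are not known exactly. Their poses are not given: they have to be found in the camera images.
- basket_grip (a point): Centre of the handle grip of the loose steel mesh rinse basket (0.2 to 0.42 kg). x axis: level, towards the spout; y along the grip; z up. The grip is a light wooden block with flat sides, 14 mm thick (x), 66 mm long (y), 24 mm high (z), on a bent rod 103 mm wide (y) across the basket. The basket's foot is 112 mm below this point, the rim of its walls 52 mm below
- basket_floor (a point): Middle of the flat mesh floor of the basket, 15 mm behind (x) and 102 mm below basket_grip, same axes. The floor is 90 mm long (x), 96 mm wide, 10 mm above the foot; side and back walls 50 mm high. In front of it the walls draw in to the spout and the floor rises there at 20 degrees to the lip. The basket starts level in the drip tray, its spout over the tray's edge
- basket_lip (a point): Middle of the spout's open lip, where the balls roll off: 85 mm ahead (x) of and 82 mm below basket_grip, same axes. The spout is 54 mm wide inside; its cheeks end 14 mm above the lip. The balls run out once the basket is tipped spout-down well over 20 degrees; 45 to 50 empties it; they then fly on some 20 to 50 mm past the lip
- drip_tray: Fixed square steel drip tray, 132 mm outside, 126 mm inside, floor 3 mm thick, rim 12 mm high; origin at the middle of its underside on the bench, x and y along its sides. The basket stands in it with its handle grip about 15 mm from the middle and 115 mm above the bench
- dryer: The fixed spin dryer: a round grey housing 189 mm across on rubber feet; origin on its axis at bench height; a drain pipe points along its -x axis, 114 mm out from the axis and 24 mm above the bench. Mind the fixtures behind the bench: an electric motor about 0.3 m high, from 0.64 m ahead of the robot's base and 0.25 to 0.5 m to its left, and a sander table 0.14 m high from 0.76 m ahead
- drum_center (a point): On the dryer's upright axis at the height of the drum's rim, 85 mm above the bench. The steel drum turns in the housing and is open on top: inside radius 71 mm at the floor and 75 mm at the rim, floor 35 mm above the bench, so 50 mm deep; flat rim out to radius 92 mm; in the middle a hub, up to 38 mm wide and 33 mm high
- drum (a joint): Turn of the dryer's drum about its upright axis, rad, 0 at the start, grows anticlockwise seen from above; stops only at 13 either way; light friction (0.04 N m), stays where it is left
- knob (a point): Centre of the grip of the drum's crank knob: an upright black sleeve 16 mm thick and 46 mm high that spins freely on its pin, on the rim of the drum 84 mm from its axis. Its foot is 5 mm above the rim and its top 136 mm above the bench; it travels with the drum
- ball_1_center (a point): Centre of a loose steel bearing ball, 15 mm across, 14 g; six of them lie in the basket at the start
- ball_2_center (a point): Centre of a loose steel bearing ball, 15 mm across, 14 g; six of them lie in the basket at the start
- ball_3_center (a point): Centre of a loose steel bearing ball, 15 mm across, 14 g; six of them lie in the basket at the start
- ball_4_center (a point): Centre of a loose steel bearing ball, 15 mm across, 14 g; six of them lie in the basket at the start
- ball_5_center (a point): Centre of a loose steel bearing ball, 15 mm across, 14 g; six of them lie in the basket at the start
- ball_6_center (a point): Centre of a loose steel bearing ball, 15 mm across, 14 g; six of them lie in the basket at the start
- red_tin: Bystander: round lidded tin, 86 mm across, 94 mm high; origin at the middle of its underside
- wax_tin: Bystander: flat dark round tin, 67 mm across, 32 mm high; origin at the middle of its underside
- sleeve_drum: Bystander: spare sanding drum standing upright, 50 mm across, 112 mm high; origin at the middle of its underside
- cork_block: Bystander: sanding block, 64 x 110 x 36 mm, long in y; origin at the middle of its underside
- offcut: Bystander: wood offcut, 22 x 45 x 22 mm; origin at the middle of its underside

How it is judged:
On the way, in this order (a step that is already met when the one before it is completed fails the run):
1. all six balls lie in the dryer's drum (horizontal distance between each of ball_1_center, ball_2_center, ball_3_center, ball_4_center, ball_5_center, ball_6_center and drum_center below 0.082 m and height (world z) of ball_1_center between 0.03 and 0.085 m and height (world z) of ball_2_center between 0.03 and 0.085 m and height (world z) of ball_3_center between 0.03 and 0.085 m and height (world z) of ball_4_center between 0.03 and 0.085 m and height (world z) of ball_5_center between 0.03 and 0.085 m and height (world z) of ball_6_center between 0.03 and 0.085 m), for 0.2 s.
2. the basket stands flat in the drip tray (x of basket_grip in the frame of drip_tray between -0.045 and 0.045 m and y of basket_grip in the frame of drip_tray between -0.045 and 0.045 m and z of basket_grip in the frame of drip_tray below 0.121 m and angle between basket_grip's own z axis and vertical below 0.08 rad), for 0.2 s.
3. the drum has made one full turn from its start, either way ((value of joint drum above 6.1 rad or value of joint drum below -6.1 rad)), for 0.1 s.
At the end, for the whole second after the job is handed in: All six balls lie in the drum (within 82 mm of its axis, below its rim); the basket stands flat in the drip tray (tilt under 0.08 rad, handle within 45 mm of the tray's middle each way, at most 121 mm up); the drum has turned a full turn either way (6.1 rad or more) and is at rest (all of step 1 and all of step 2 and (value of joint drum above 6.1 rad or value of joint drum below -6.1 rad) and velocity of joint drum between -0.1 and 0.1 rad/s); the robot touches nothing.
It fails at once if the fingers touch a ball (contact force between any of ball_1, ball_2, ball_3, ball_4, ball_5, ball_6 and the fingers above 0.3 N).
It fails at once if the basket is tipped more than 40 degrees over a side or its back (angle between basket_grip's own y axis and vertical below 0.87 rad or angle between basket_grip's own y axis and vertical above 2.27 rad or angle between basket_grip's own x axis and vertical below 0.87 rad).
It fails at once if a ball is dropped from a height (it moves faster than 1.9 m/s) (linear speed of any of ball_1, ball_2, ball_3, ball_4, ball_5, ball_6 above 1.9 m/s).
It fails at once if a bystander is moved by more than 30 mm (distance of any of red_tin, wax_tin, sleeve_drum, cork_block, offcut from where it was at the start of the episode above 0.03 m).
It also fails if it takes over 72 s, if anything falls off the work surface, if the arm or the gripper's body presses on something with over 40 N, if the wrist force passes 120 N, or if a joint passes its speed limit or range.

### The arm

A 7-joint arm with a two-finger parallel gripper is mounted at the origin on a cart in front of the work surface, level with it; the furniture and walls round the work are solid. World frame = base frame: x ahead of the robot, y to its left, z up, the work surface at z = 0. Lengths are in m, angles in rad, forces in N, time in s.
With the tool pointing down it reaches from about 0.425 to 0.875 m from the base axis. Payload 4.7 kg.
Tool frame: the origin (TCP) lies at the very end of the fingers, on their centre line; the grasp point (between the pads) lies 19 mm behind it; z points along the fingers, y is the line along which they close (so a half turn about z gives the same grasp; the last joint's range is limited). The gripper opens to 87 mm and grips with 3 to 60 N. Pads are 19 mm wide; open, the fingers measure 117 mm over their backs; the gripper's body (75 mm by 190 mm) begins 51 mm behind the grasp point.
Start: joints at [1.229, 0.321, -0.07, 1.45, 0.023, 1.371, -0.057], TCP at [0.226, -0.609, 0.223] pointing down, gripper open.
Joint ranges: [-2.86, 2.86], [-0.3, 2.09], [-1.38, 1.24], [0.06, 2.45], [-1.56, 4.7], [0.09, 2.05], [-2.69, 2.69]. Speed limits (rad/s): [2.57, 2.57, 3.14, 3.14, 3.14, 3.14, 3.14].

### API

Orientations are given as a rotation vector (axis times angle).
In Python, from bench import ctrl, vision gives the robot as it stands.
- The arm moves only by the tool jog_arm, never from a script. Its argument "increments" is a list of rows, each an object of numbers: "tx", "ty", "tz": the shift along the tool's x, y, z in mm; "wx", "wy", "wz": the turn, a rotation vector about the tool's x, y, z in rad; "gripper": the opening, from 0 (shut) to 1 (fully open). In form: [{"tx": .., "ty": .., "tz": .., "wx": .., "wy": .., "wz": .., "gripper": ..}, ...]. A call has exactly 5 rows; each row is the pose to reach, as a shift and turn from the pose commanded when the call began, along the tool's axes at that moment; what a row does not reach only later rows make up. A row lasts 1/12 s, in which the tool goes at most 41.7 mm and 7.16 degrees, less where a joint would pass 70% of its speed; a pose out of reach is approached as far as the arm can. A call with a gripper value outside its range is refused whole. The fingers move at their own pace and stop on an object; "grip_force" is the grip in N (left out, the last holds). Time passes only in rows, so rows that repeat a pose let the fingers close, or fill a call up. It gives the time, the measured TCP pose, the force, the opening and the grip force at its end, in the units of the state.
- ctrl.get_state(): the state, without advancing time (a new reading comes with each control period).
- vision.get_image(name): name is "side" or "top"; returns a dict with "color" (384x512x3 uint8, blue, green, red), "fx", "fy", "cx", "cy" (pixels), "k1" (the pictures are not rectified: a ray, as slopes to the right and down, at radius r is drawn at 1 + k1 r^2 times it, then the intrinsics apply), "extrinsics" (4x4, takes a point from world to camera coordinates). Camera axes: x right, y down, z forward; pixel columns grow to the right and rows downward; lengths in m; the calibration is good to about 2 mm. A picture is of the moment at which its call begins. There is no depth.
- ctrl.close_job(): hands the job in; it is judged then, once.
Trained networks look in the newest picture that a camera, given by its name, has taken for a name from the list of things; names that differ only in an ending like _2 or _b are one class to them, and where a whole thing is asked for, a point or a joint stands for the part that bears it (a point fixed in the world has none). Each returns a list of dicts, best first, with "conf" (0 to 1); they miss things now and then, are a little off and sometimes report something else, mostly with a low value. They report only what shows in the picture. A call takes as long as a camera call.
- vision.spot_in(camera, thing): "bbox" ([left, top, right, bottom] in pixels, round what is visible of it).
The state is a dict: "time": time; "joint_positions": joint angles; "qd": joint speeds; "joint_torque": joint torques, N m; "position": TCP position; "tool_rot": TCP orientation; "ft_force": force on the tool from outside, world axes, zero at the start; "torque": the same for the moment, N m; "grip_width": opening from 0.0 (shut) to 1.0 (fully open); "grip_force": force on a finger pad.
Only numpy, scipy, OpenCV 4.12 (cv2) and the standard library are available. Lean on these libraries where they do the work, as an engineer would, in place of code of your own. Each camera call takes 0.05 s, during which the arm holds its last target. There are 200 camera calls.

## Working session

There is one attempt and no reset: what is moved stays moved. The work goes in short steps, Python scripts to look and compute and a tool call to move; the robot and the scene stay as the last step left them, time stands still between calls to the robot, and variables do not carry over. Pictures are saved under pics/ and viewed, at most 10 in all, crops included, and the job is handed in when it is done.

Besides the shell and the picture viewer there is one more tool, called by a JSON object that holds its "api" and its "payload", one argument or row to a line. jog_arm: Moves the arm, as the interface text tells. Its arguments: {"type":"object","properties":{"increments":{"type":"array"},"grip_force":{"type":"number"}},"required":["increments"]}

```bash
mkdir -p pics; ls; cat > h.py <<'E'
import numpy as np, cv2
from bench import ctrl, vision
from scipy.spatial.transform import Rotation as R
def cam(im):
    E=np.array(im["extrinsics"]);return E[:3,:3],E[:3,3]
def proj(im,p):
    Rm,t=cam(im);c=Rm@np.array(p)+t;a=c[:2]/c[2];a=a*(1+im["k1"]*(a@a))
    return np.array([im["fx"]*a[0]+im["cx"],im["fy"]*a[1]+im["cy"]])
def ray(im,u,v):
    Rm,t=cam(im);d=np.array([(u-im["cx"])/im["fx"],(v-im["cy"])/im["fy"]]);a=d.copy()
    for _ in range(20):a=d/(1+im["k1"]*(a@a))
    return -Rm.T@t,Rm.T@np.array([a[0],a[1],1])
def at(im,u,v,z):
    o,d=ray(im,u,v);return o+d*(z-o[2])/d[2]
E
python3 - <<'E'
from h import *
s=ctrl.get_state();print({k:np.round(v,3) for k,v in s.items()})
for n in("side","top"):
    im=vision.get_image(n);cv2.imwrite(f"pics/{n}0.png",im["color"]);Rm,t=cam(im);print(n,im["fx"],im["cx"],im["cy"],im["k1"],(-Rm.T@t).round(3),Rm.round(2).tolist())
    for th in("basket_grip","basket_lip","drip_tray","dryer","drum_center","drum","knob","ball_1_center","red_tin","wax_tin","sleeve_drum","cork_block","offcut"):
        print(th,[(np.round(b["bbox"]).astype(int).tolist(),round(b["conf"],2)) for b in vision.spot_in(n,th)[:6 if 'ball' in th else 2]])
E
```

```text
pics
{'time': np.float64(0.0), 'joint_positions': array([ 1.229,  0.322, -0.07 ,  1.452,  0.023,  1.371, -0.057]), 'qd': array([-0.   , -0.001, -0.001,  0.001, -0.   ,  0.001,  0.001]), 'joint_torque': array([-0.0000e+00, -4.9129e+01, -4.0400e-01, -3.1252e+01, -6.4000e-02,
        4.4000e-02,  0.0000e+00]), 'position': array([ 0.226, -0.609,  0.221]), 'tool_rot': array([-3.09e+00, -5.56e-01,  1.00e-03]), 'ft_force': array([0.338, 0.131, 0.292]), 'torque': array([ 0.014, -0.053, -0.023]), 'grip_force': np.float64(0.0), 'grip_width': np.float64(1.001)}
side 359.8781490875609 253.52102872195954 190.07269781603253 0.015090221206675162 [ 0.108 -0.987  0.495] [[0.91, -0.41, 0.03], [-0.12, -0.33, -0.93], [0.39, 0.85, -0.35]]
basket_grip [([273, 201, 317, 260], 0.66)]
basket_lip [([275, 205, 315, 259], 0.57)]
drip_tray [([265, 253, 313, 270], 0.9)]
dryer [([238, 175, 262, 200], 0.63)]
drum_center [([235, 174, 262, 202], 0.91), ([234, 173, 253, 192], 0.72)]
drum [([233, 169, 256, 191], 0.87), ([236, 174, 260, 202], 0.18)]
knob [([236, 170, 260, 190], 0.7)]
ball_1_center [([258, 204, 272, 212]
[... 260 characters left out ...]
108 [ 0.41  -0.041  1.465] [[0.03, -1.0, 0.0], [-0.99, -0.03, -0.1], [0.1, 0.0, -0.99]]
basket_grip [([295, 181, 332, 224], 0.69)]
basket_lip [([299, 175, 333, 226], 0.67)]
drip_tray [([292, 190, 338, 230], 0.96)]
dryer [([168, 171, 230, 235], 0.93)]
drum_center [([170, 171, 228, 240], 0.58), ([238, 207, 267, 237], 0.51)]
drum [([170, 172, 229, 230], 0.72)]
knob [([169, 171, 224, 231], 0.82), ([296, 179, 334, 225], 0.7)]
ball_1_center []
red_tin [([237, 210, 266, 239], 0.97)]
wax_tin [([241, 182, 262, 201], 0.68)]
sleeve_drum [([297, 182, 335, 226], 0.7), ([367, 225, 384, 233], 0.18)]
cork_block [([357, 182, 392, 207], 0.7), ([295, 180, 334, 224], 0.46)]
offcut [([367, 225, 386, 234], 0.55)]
```

```bash
python3 - <<'E'
import cv2
a=cv2.imread("pics/top0.png")[150:270,150:410];b=cv2.imread("pics/side0.png")[155:325,190:390]
cv2.imwrite("pics/topc.png",cv2.resize(a,(780,360),interpolation=cv2.INTER_CUBIC))
cv2.imwrite("pics/sidec.png",cv2.resize(b,(700,595),interpolation=cv2.INTER_CUBIC))
E
```

```text
(no output)
```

View pics/topc.png

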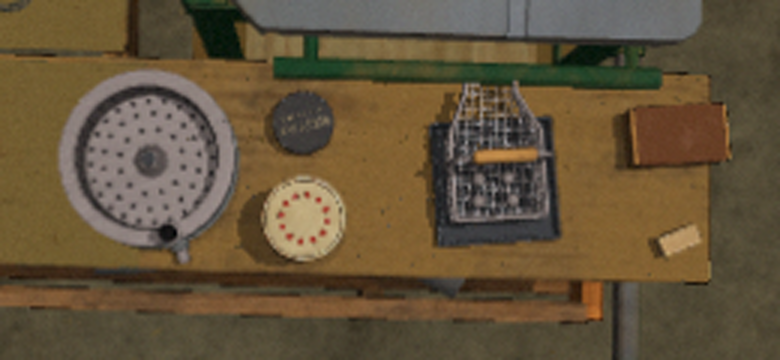

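View pics/sidec.png

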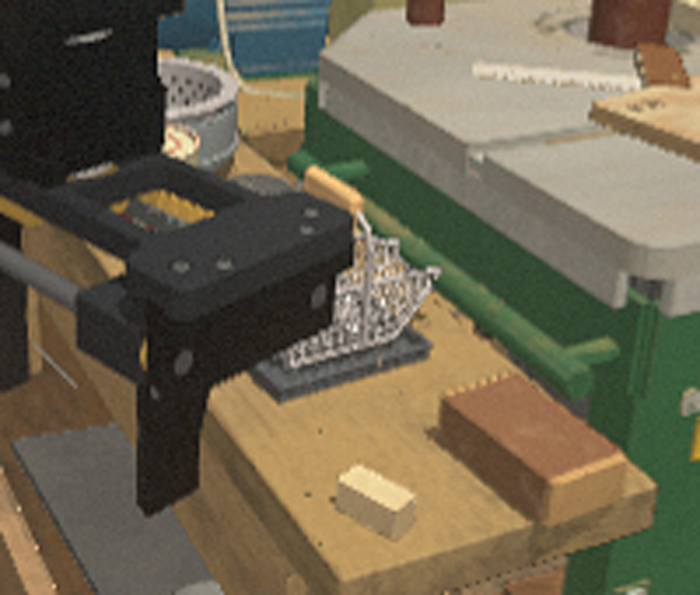

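```bash
python3 - <<'E'
from h import *
im=vision.get_image("top");c=im["color"].astype(int)
cp=lambda x,y:(150+(x+.5)/3-.5,150+(y+.5)/3-.5)
sub=c[190:212,300:340];m=(sub[...,2]>150)&(sub[...,2]-sub[...,0]>70)
ys,xs=np.nonzero(m);print("wood",xs.min()+300,xs.max()+300,ys.min()+190,ys.max()+190,len(xs))
P=np.array([at(im,x+300,y+190,.127)[:2] for x,y in zip(xs,ys)]);print(P.mean(0),P.min(0),P.max(0));print(np.linalg.svd(P-P.mean(0))[2][0])
for n,q,z in [("tray c",(499,183),.012),("tray bl",(435,246),.012),("tray br",(559,238),.012),("tray tl",(432,124),.012),("rod L",(447,157),.11),("rod R",(552,155),.11),("basket back L",(447,219),.063),("back R",(547,219),.063),("hub",(151,160),.068),("rimL",(60,155),.085),("rimR",(237,155),.085),("rimT",(148,69),.085),("rimB",(148,247),.085),("knob",(168,232),.136),("pipe",(182,260),.024),("red",(303,217),.094),("redL",(262,217),.094),("redR",(345,217),.094),("wax",(302,123),.032)]:
    print(n,at(im,*cp(*q),z).round(4)[:2])
E
```

```text
wood 309 328 200 203 62
[ 0.54206755 -0.23882845] [ 0.53575514 -0.26919965] [ 0.54651365 -0.21134661]
[ 0.07796928 -0.99695576]
tray c [ 0.522  -0.2496]
tray bl [ 0.4515 -0.1808]
tray br [ 0.4636 -0.3165]
tray tl [ 0.5847 -0.1749]
rod L [ 0.5395 -0.1818]
rod R [ 0.5446 -0.2897]
basket back L [ 0.4787 -0.188 ]
back R [ 0.4814 -0.2938]
hub [0.5314 0.1243]
rimL [0.5323 0.2177]
rimR [0.5377 0.0332]
rimT [0.6252 0.1294]
rimB [0.4398 0.1219]
knob [0.4542 0.0965]
pipe [0.4283 0.0919]
red [ 0.4751 -0.037 ]
redL [0.4739 0.005 ]
redR [ 0.4763 -0.08  ]
wax [ 0.5792 -0.0328]
```

```bash
cat >> h.py <<'E'
def frame(yh,tilt=0,roll=0):
    """tool down with tool y at heading yh (deg); tilt about world-level tool x so that body leans toward +tool y"""
    h=np.radians(yh);y=np.array([np.cos(h),np.sin(h),0]);z=np.array([0,0,-1.]);x=np.cross(y,z)
    B=R.from_matrix(np.c_[x,y,z]);return B*R.from_euler('x',tilt,degrees=True)
def plan(wps,p0=None,R0=None,n=None):
    s=ctrl.get_state();p=np.array(s["position"]) if p0 is None else np.array(p0);q=R.from_rotvec(s["tool_rot"]) if R0 is None else R0
    for P,Q in wps:
        P=np.array(P);rv=(q.inv()*Q).as_rotvec()
        k=n or max(1,int(np.ceil(max(np.linalg.norm(P-p)/.2,np.degrees(np.linalg.norm(rv))/34))))
        p1,q1=p,q
        for i in range(1,k+1):
            pn=p1+(P-p1)*i/k;qn=q1*R.from_rotvec(rv*i/k)
            print("t",(q.inv().apply(pn-p)*1000).round(1),"w",(q.inv()*qn).as_rotvec().round(3));p,q=pn,qn
def st():
    s=ctrl.get_state();Q=R.from_rotvec(s["tool_rot"]).as_matrix()
    print("t",round(s["time"],2),"p",np.round(s["position"],4),"yhead",np.degrees(np.arctan2(Q[1,1],Q[0,1])).round(1),"z",Q[:,2].round(3),"q",np.round(s["joint_positions"],2),"F",np.round(s["ft_force"],1),"g",round(s["grip_width"],3),s["grip_force"].round(1))
E
python3 - <<'E'
from h import *
st();plan([((.542,-.238,.25),frame(4.5))])
print(frame(4.5,48).as_matrix()[:,2])
E
```

```text
Traceback (most recent call last):
  File "h.py", line 30, in st
    print("t",round(s["time"],2),"p",np.round(s["position"],4),"yhead",np.degrees(np.arctan2(Q[1,1],Q[0,1])).round(1),"z",Q[:,2].round(3),"q",np.round(s["joint_positions"],2),"F",np.round(s["ft_force"],1),"g",round(s["grip_width"],3),s["grip_force"].round(1))
                                                                                                                                                                                                                                          ^^^^^^^^^^^^^^^^^^^^^
AttributeError: 'float' object has no attribute 'round'
```

```bash
sed -i 's/s\["grip_force"\].round(1)/round(s["grip_force"],1)/' h.py
python3 - <<'E'
from h import *
st();plan([((.542,-.238,.25),frame(4.5))])
print(frame(4.5,48).as_matrix()[:,2])
E
```

```text
t 1.45 p [ 0.2264 -0.6093  0.2226] yhead -69.6 z [-0. -0. -1.] q [ 1.23  0.32 -0.07  1.45  0.02  1.37 -0.06] F [-0.6  0.  -0.4] g 0.998 0.0
t [141.7 -79.4  -9.1] w [ 0.     0.    -0.431]
t [161.9 -12.9  -9.1] w [ 0.     0.    -0.431]
t [152.5  56.   -9.1] w [ 0.     0.    -0.431]
[-0.74085396 -0.05830647 -0.66913061]
```

{"api": "jog_arm", "payload": {
  "increments": [
    {"tx":142,"ty":-79,"tz":-9,"wz":-0.43,"gripper":1},
    {"tx":142,"ty":-79,"tz":-9,"wz":-0.43,"gripper":1},
    {"tx":142,"ty":-79,"tz":-9,"wz":-0.43,"gripper":1},
    {"tx":142,"ty":-79,"tz":-9,"wz":-0.43,"gripper":1},
    {"tx":142,"ty":-79,"tz":-9,"wz":-0.43,"gripper":1}
  ]
}}

```text
validation failed for argument at $.in...
```

{"api": "jog_arm", "payload": {
  "increments": [
    {"tx":162,"ty":-13,"tz":-9,"wz":-0.43,"gripper":1},
    {"tx":162,"ty":-13,"tz":-9,"wz":-0.43,"gripper":1},
    {"tx":162,"ty":-13,"tz":-9,"wz":-0.43,"gripper":1},
    {"tx":162,"ty":-13,"tz":-9,"wz":-0.43,"gripper":1},
    {"tx":162,"ty":-13,"tz":-9,"wz":-0.43,"gripper":1}
  ]
}}

```text
validation failed for argument at $.in...
```

```bash
python3 - <<'E'
from h import *
st();plan([((.542,-.238,.22),frame(4.5))])
im=vision.get_image("side");cv2.imwrite("pics/s1.png",cv2.resize(im["color"][120:320,180:400],(660,600),interpolation=cv2.INTER_CUBIC))
o=np.array([.542,-.238,.115]);
for p in (o+[0,0.033,.012],o-[0,0.033,-.012],[.52,-.245,.012]): print(((proj(im,p)-[180,120])*3).round())
E
```

```text
t 1.45 p [ 0.2264 -0.6093  0.2226] yhead -69.6 z [-0. -0. -1.] q [ 1.23  0.32 -0.07  1.45  0.02  1.37 -0.06] F [-0.6  0.  -0.4] g 0.998 0.0
t [141.7 -79.4   0.9] w [ 0.     0.    -0.431]
t [161.9 -12.9   0.9] w [ 0.     0.    -0.431]
t [152.5  56.    0.9] w [ 0.     0.    -0.431]
[296. 243.]
[333. 272.]
[289. 382.]
```

View pics/s1.png

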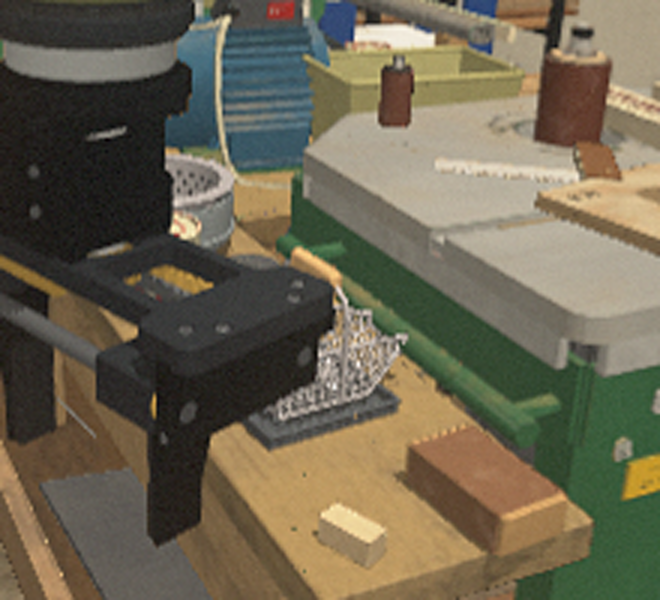

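The arm has not moved: the row form was refused. In the picture the wooden grip spans about (292,243) to (340,282), and the estimate projects onto it. I'll retry with all keys.

{"api": "jog_arm", "payload": {
  "increments": [
    {"tx":142,"ty":-79,"tz":0,"wx":0,"wy":0,"wz":-0.43,"gripper":1},
    {"tx":142,"ty":-79,"tz":0,"wx":0,"wy":0,"wz":-0.43,"gripper":1},
    {"tx":142,"ty":-79,"tz":0,"wx":0,"wy":0,"wz":-0.43,"gripper":1},
    {"tx":142,"ty":-79,"tz":0,"wx":0,"wy":0,"wz":-0.43,"gripper":1},
    {"tx":142,"ty":-79,"tz":0,"wx":0,"wy":0,"wz":-0.43,"gripper":1}
  ]
}}

```text
time: 1.92
position: [0.3402, -0.4779, 0.2233]
tool_rot: [-2.892, -1.224, -0.009]
ft_force: [2.3, 0.3, 0.7]
grip_width: 0.999
grip_force: 0.0
```

{"api": "jog_arm", "payload": {
  "increments": [
    {"tx":162,"ty":-13,"tz":0,"wx":0,"wy":0,"wz":-0.43,"gripper":1},
    {"tx":162,"ty":-13,"tz":0,"wx":0,"wy":0,"wz":-0.43,"gripper":1},
    {"tx":162,"ty":-13,"tz":0,"wx":0,"wy":0,"wz":-0.43,"gripper":1},
    {"tx":162,"ty":-13,"tz":0,"wx":0,"wy":0,"wz":-0.43,"gripper":1},
    {"tx":162,"ty":-13,"tz":0,"wx":0,"wy":0,"wz":-0.43,"gripper":1}
  ]
}}

```text
time: 2.33
position: [0.444, -0.3533, 0.2232]
tool_rot: [-2.565, -1.813, -0.009]
ft_force: [1.7, 2.1, -0.1]
grip_width: 1.001
grip_force: 0.0
```

```bash
python3 - <<'E'
from h import *
st();plan([((.542,-.238,.20),frame(4.5))])
E
```

```text
t 2.33 p [ 0.444  -0.3533  0.2232] yhead -19.5 z [ 0.004  0.004 -1.   ] q [ 0.96  0.16 -0.37  1.65  0.05  1.34  0.24] F [ 1.7  2.1 -0.1] g 1.001 0.0
t [141.3  53.8  24.1] w [ 0.004 -0.004 -0.419]
```

{"api": "jog_arm", "payload": {
  "increments": [
    {"tx":141,"ty":54,"tz":24,"wx":0,"wy":0,"wz":-0.42,"gripper":1},
    {"tx":141,"ty":54,"tz":24,"wx":0,"wy":0,"wz":-0.42,"gripper":1},
    {"tx":141,"ty":54,"tz":24,"wx":0,"wy":0,"wz":-0.42,"gripper":1},
    {"tx":141,"ty":54,"tz":24,"wx":0,"wy":0,"wz":-0.42,"gripper":1},
    {"tx":141,"ty":54,"tz":24,"wx":0,"wy":0,"wz":-0.42,"gripper":1}
  ]
}}

```text
time: 2.75
position: [0.5408, -0.2408, 0.1978]
tool_rot: [-2.133, -2.303, -0.007]
ft_force: [-0.3, 1.4, -0.4]
grip_width: 1.001
grip_force: 0.0
```

```bash
python3 - <<'E'
from h import *
vision.get_image("top");vision.get_image("top");st();plan([((.542,-.238,.096),frame(4.5))])
im=vision.get_image("side");im2=vision.get_image("top")
a=cv2.resize(im["color"][130:290,230:390],(480,480),interpolation=cv2.INTER_CUBIC)
cv2.imwrite("pics/s2.png",a)
o=np.array([.542,-.238,.115])
for p in (o+[0,0.033,.012],o-[0,0.033,-.012],[.542,-.238,.2]): print(((proj(im,p)-[230,130])*3).round())
E
```

```text
t 2.85 p [ 0.5374 -0.2476  0.1983] yhead 3.8 z [-0.001  0.    -1.   ] q [ 0.81  0.25 -0.49  1.62  0.12  1.31  0.36] F [-1.3  0.3  0.8] g 0.999 0.0
t [  9.2   5.3 102.3] w [-0.001 -0.    -0.012]
[146. 213.]
[183. 242.]
[169. 147.]
```

View pics/s2.png

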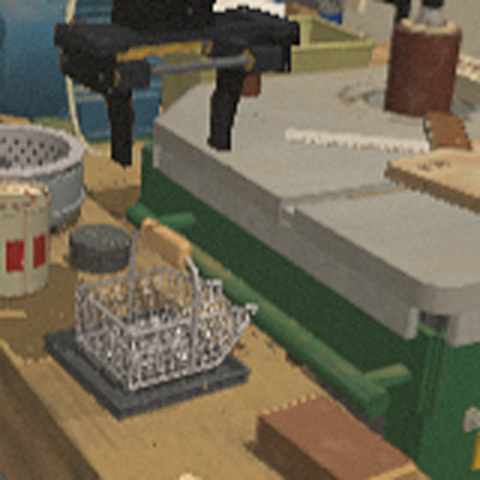

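{"api": "jog_arm", "payload": {
  "increments": [
    {"tx":9,"ty":5,"tz":10,"wx":0,"wy":0,"wz":-0.012,"gripper":1},
    {"tx":9,"ty":5,"tz":35,"wx":0,"wy":0,"wz":-0.012,"gripper":1},
    {"tx":9,"ty":5,"tz":60,"wx":0,"wy":0,"wz":-0.012,"gripper":1},
    {"tx":9,"ty":5,"tz":80,"wx":0,"wy":0,"wz":-0.012,"gripper":1},
    {"tx":9,"ty":5,"tz":100,"wx":0,"wy":0,"wz":-0.012,"gripper":1}
  ]
}}

```text
time: 3.37
position: [0.5404, -0.2399, 0.0968]
tool_rot: [-2.136, -2.303, 0.001]
ft_force: [-0.6, -0.2, 0.3]
grip_width: 0.999
grip_force: 0.0
```

```bash
python3 - <<'E'
from h import *
vision.get_image("top");st();plan([((.542,-.238,.096),frame(4.5))])
im=vision.get_image("side")
cv2.imwrite("pics/s3.png",cv2.resize(im["color"][150:270,240:360],(480,480),interpolation=cv2.INTER_CUBIC))
E
```

```text
t 3.42 p [ 0.5378 -0.2388  0.0926] yhead 4.3 z [-0.007  0.003 -1.   ] q [ 0.78  0.33 -0.48  1.74  0.17  1.12  0.32] F [-1.6  0.6 -2.6] g 0.997 0.0
t [ 0.5  4.2 -3.4] w [-0.006 -0.004 -0.003]
```

View pics/s3.png

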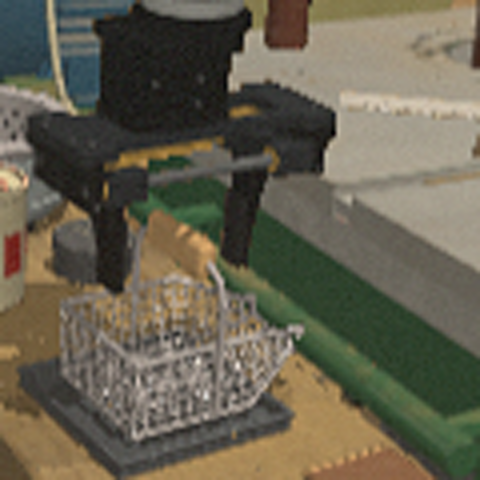

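The fingers straddle the wooden grip (150–215, 215–265), so I'll close on it.

{"api": "jog_arm", "payload": {
  "increments": [
    {"tx":0,"ty":3,"tz":-3,"wx":0,"wy":0,"wz":0,"gripper":0.5},
    {"tx":0,"ty":3,"tz":-3,"wx":0,"wy":0,"wz":0,"gripper":0.3},
    {"tx":0,"ty":3,"tz":-3,"wx":0,"wy":0,"wz":0,"gripper":0.2},
    {"tx":0,"ty":3,"tz":-3,"wx":0,"wy":0,"wz":0,"gripper":0.1},
    {"tx":0,"ty":3,"tz":-3,"wx":0,"wy":0,"wz":0,"gripper":0}
  ],
  "grip_force": 50
}}

```text
time: 3.88
position: [0.5449, -0.2393, 0.1026]
tool_rot: [2.133, 2.304, 0.0]
ft_force: [0.2, 0.2, -0.3]
grip_width: 0.708
grip_force: 0.0
```

{"api": "jog_arm", "payload": {
  "increments": [
    {"tx":0,"ty":0,"tz":0,"wx":0,"wy":0,"wz":0,"gripper":0},
    {"tx":0,"ty":0,"tz":0,"wx":0,"wy":0,"wz":0,"gripper":0},
    {"tx":0,"ty":0,"tz":0,"wx":0,"wy":0,"wz":0,"gripper":0},
    {"tx":0,"ty":0,"tz":0,"wx":0,"wy":0,"wz":0,"gripper":0},
    {"tx":0,"ty":0,"tz":0,"wx":0,"wy":0,"wz":0,"gripper":0}
  ]
}}

```text
time: 4.3
position: [0.5443, -0.2391, 0.1015]
tool_rot: [-2.134, -2.305, 0.0]
ft_force: [0.3, 0.3, -1.1]
grip_width: 0.327
grip_force: 0.0
```

```bash
python3 - <<'E'
from h import *
st()
E
```

```text
t 4.3 p [ 0.5443 -0.2391  0.1015] yhead 4.4 z [-0. -0. -1.] q [ 0.78  0.33 -0.49  1.72  0.17  1.13  0.32] F [ 0.3  0.3 -1.1] g 0.327 0.0
```

{"api": "jog_arm", "payload": {
  "increments": [
    {"tx":0,"ty":-1,"tz":4,"wx":0,"wy":0,"wz":0,"gripper":0},
    {"tx":0,"ty":-1,"tz":4,"wx":0,"wy":0,"wz":0,"gripper":0},
    {"tx":0,"ty":-1,"tz":4,"wx":0,"wy":0,"wz":0,"gripper":0},
    {"tx":0,"ty":-1,"tz":4,"wx":0,"wy":0,"wz":0,"gripper":0},
    {"tx":0,"ty":-1,"tz":4,"wx":0,"wy":0,"wz":0,"gripper":0}
  ]
}}

```text
time: 4.72
position: [0.5429, -0.2389, 0.0969]
tool_rot: [-2.134, -2.305, 0.001]
ft_force: [0.4, 0.4, -2.6]
grip_width: 0.159
grip_force: 50.0
```

{"api": "jog_arm", "payload": {
  "increments": [
    {"tx":0,"ty":0,"tz":0,"wx":0,"wy":0,"wz":0,"gripper":0},
    {"tx":0,"ty":0,"tz":0,"wx":0,"wy":0,"wz":0,"gripper":0},
    {"tx":0,"ty":0,"tz":0,"wx":0,"wy":0,"wz":0,"gripper":0},
    {"tx":0,"ty":0,"tz":0,"wx":0,"wy":0,"wz":0,"gripper":0},
    {"tx":0,"ty":0,"tz":0,"wx":0,"wy":0,"wz":0,"gripper":0}
  ]
}}

```text
time: 5.13
position: [0.5433, -0.2391, 0.0976]
tool_rot: [2.134, 2.305, -0.0]
ft_force: [-0.8, 0.4, -3.4]
grip_width: 0.158
grip_force: 50.0
```

```bash
cat >> h.py <<'E'
def pour(lip,tilt,head=90):
    Q=frame(head,tilt);return (np.array(lip)-Q.apply((0,.085,.063)),Q)
E
python3 - <<'E'
from h import *
A=((.543,-.239,.247),frame(4.4));P=pour((.533,.087,.16),0)
print(P[0]);plan([P],A[0],A[1],n=4)
a,b=pour((.533,.087,.14),18);plan([(a,b),pour((.533,.087,.108),24),pour((.533,.087,.106),36),pour((.533,.087,.106),48)],P[0],P[1],n=1)
E
```

```text
[0.533 0.002 0.223]
t [60.3  2.1  6. ] w [ 0.     0.    -0.374]
t [55.3 24.   6. ] w [ 0.     0.    -0.374]
t [42.8 42.5  6. ] w [ 0.     0.    -0.374]
t [24.3 55.2  6. ] w [ 0.     0.    -0.374]
t [ 0.  23.6 -3.2] w [0.314 0.    0.   ]
t [ 0.  16.9 21.9] w [ 0.105 -0.     0.   ]
t [  0.   15.8 -14.5] w [0.209 0.    0.   ]
t [  0.   15.  -16.3] w [ 0.209 -0.    -0.   ]
```

{"api": "jog_arm", "payload": {
  "increments": [
    {"tx":0,"ty":0,"tz":-15,"wx":0,"wy":0,"wz":0,"gripper":0},
    {"tx":0,"ty":0,"tz":-40,"wx":0,"wy":0,"wz":0,"gripper":0},
    {"tx":0,"ty":0,"tz":-75,"wx":0,"wy":0,"wz":0,"gripper":0},
    {"tx":0,"ty":0,"tz":-110,"wx":0,"wy":0,"wz":0,"gripper":0},
    {"tx":0,"ty":0,"tz":-140,"wx":0,"wy":0,"wz":0,"gripper":0}
  ]
}}

```text
time: 5.55
position: [0.5436, -0.239, 0.2399]
tool_rot: [2.133, 2.305, 0.001]
ft_force: [0.1, -0.3, -3.1]
grip_width: 0.157
grip_force: 50.0
```

{"api": "jog_arm", "payload": {
  "increments": [
    {"tx":0,"ty":0,"tz":-10,"wx":0,"wy":0,"wz":0,"gripper":0},
    {"tx":0,"ty":0,"tz":-10,"wx":0,"wy":0,"wz":0,"gripper":0},
    {"tx":0,"ty":0,"tz":-10,"wx":0,"wy":0,"wz":0,"gripper":0},
    {"tx":0,"ty":0,"tz":-10,"wx":0,"wy":0,"wz":0,"gripper":0},
    {"tx":0,"ty":0,"tz":-10,"wx":0,"wy":0,"wz":0,"gripper":0}
  ]
}}

```text
time: 5.97
position: [0.542, -0.2388, 0.2447]
tool_rot: [-2.131, -2.302, 0.002]
ft_force: [0.4, -0.0, -3.5]
grip_width: 0.158
grip_force: 50.0
```

{"api": "jog_arm", "payload": {
  "increments": [
    {"tx":8,"ty":0,"tz":0,"wx":0,"wy":0,"wz":-0.05,"gripper":0},
    {"tx":20,"ty":0,"tz":0,"wx":0,"wy":0,"wz":-0.13,"gripper":0},
    {"tx":33,"ty":1,"tz":0,"wx":0,"wy":0,"wz":-0.21,"gripper":0},
    {"tx":46,"ty":2,"tz":0,"wx":0,"wy":0,"wz":-0.29,"gripper":0},
    {"tx":60,"ty":2,"tz":0,"wx":0,"wy":0,"wz":-0.374,"gripper":0}
  ]
}}

```text
time: 6.38
position: [0.5399, -0.1785, 0.2455]
tool_rot: [-1.662, -2.662, 0.001]
ft_force: [-0.1, -0.5, -3.0]
grip_width: 0.155
grip_force: 50.0
```

{"api": "jog_arm", "payload": {
  "increments": [
    {"tx":11,"ty":5,"tz":0,"wx":0,"wy":0,"wz":-0.075,"gripper":0},
    {"tx":22,"ty":10,"tz":0,"wx":0,"wy":0,"wz":-0.15,"gripper":0},
    {"tx":33,"ty":14,"tz":0,"wx":0,"wy":0,"wz":-0.225,"gripper":0},
    {"tx":44,"ty":19,"tz":0,"wx":0,"wy":0,"wz":-0.3,"gripper":0},
    {"tx":55,"ty":24,"tz":0,"wx":0,"wy":0,"wz":-0.374,"gripper":0}
  ]
}}

```text
time: 6.8
position: [0.5374, -0.1185, 0.2457]
tool_rot: [-1.138, -2.925, 0.0]
ft_force: [0.5, -0.3, -2.5]
grip_width: 0.157
grip_force: 50.0
```

```bash
python3 - <<'E'
from h import *
st();plan([((.533,.002,.245),frame(90))],n=2)
E
```

```text
t 6.8 p [ 0.5374 -0.1185  0.2457] yhead 47.5 z [-0.003  0.001 -1.   ] q [ 0.76  0.15 -0.65  1.65  0.09  1.38  0.93] F [ 0.5 -0.3 -2.5] g 0.157 50.0
t [42.3 42.9  0.4] w [-0.    -0.002 -0.371]
t [23.9 55.4  0.3] w [-0.    -0.002 -0.371]
```

{"api": "jog_arm", "payload": {
  "increments": [
    {"tx":8,"ty":8,"tz":0,"wx":0,"wy":0,"wz":-0.074,"gripper":0},
    {"tx":17,"ty":17,"tz":0,"wx":0,"wy":0,"wz":-0.148,"gripper":0},
    {"tx":25,"ty":25,"tz":0,"wx":0,"wy":0,"wz":-0.222,"gripper":0},
    {"tx":34,"ty":34,"tz":0,"wx":0,"wy":0,"wz":-0.296,"gripper":0},
    {"tx":42,"ty":43,"tz":0,"wx":0,"wy":0,"wz":-0.37,"gripper":0}
  ]
}}

```text
time: 7.22
position: [0.5356, -0.0584, 0.2458]
tool_rot: [-0.581, -3.084, -0.0]
ft_force: [-0.5, 0.2, -2.5]
grip_width: 0.158
grip_force: 50.0
```

{"api": "jog_arm", "payload": {
  "increments": [
    {"tx":5,"ty":12,"tz":0,"wx":0,"wy":0,"wz":-0.074,"gripper":0},
    {"tx":10,"ty":25,"tz":0,"wx":0,"wy":0,"wz":-0.16,"gripper":0},
    {"tx":16,"ty":37,"tz":0,"wx":0,"wy":0,"wz":-0.24,"gripper":0},
    {"tx":20,"ty":47,"tz":0,"wx":0,"wy":0,"wz":-0.32,"gripper":0},
    {"tx":24,"ty":55,"tz":0,"wx":0,"wy":0,"wz":-0.37,"gripper":0}
  ]
}}

```text
time: 7.63
position: [0.5336, 0.0021, 0.2459]
tool_rot: [-0.001, -3.139, -0.001]
ft_force: [-0.6, -0.0, -2.6]
grip_width: 0.154
grip_force: 50.0
```

```bash
python3 - <<'E'
from h import *
st();plan([((.533,.002,.223),frame(90)),pour((.533,.087,.14),18)],n=1)
im=vision.get_image("side");im2=vision.get_image("top");st()
a=cv2.resize(im["color"][110:270,180:340],(400,400),interpolation=cv2.INTER_CUBIC);b=cv2.resize(im2["color"][130:290,140:300],(400,400),interpolation=cv2.INTER_CUBIC)
cv2.imwrite("pics/s4.png",np.hstack([a,b]))
E
```

```text
t 7.63 p [0.5336 0.0021 0.2459] yhead 89.9 z [-0.003  0.001 -1.   ] q [ 0.68  0.12 -0.79  1.68  0.09  1.38  1.45] F [-0.6 -0.  -2.6] g 0.154 50.0
t [ 0.5 -0.1 22.9] w [ 0.001 -0.003 -0.001]
t [ 0.  23.6 -3.2] w [ 0.314  0.    -0.   ]
t 7.73 p [0.5336 0.003  0.2462] yhead 89.9 z [-0.002  0.001 -1.   ] q [ 0.68  0.12 -0.79  1.68  0.08  1.38  1.45] F [ 0.3 -0.4 -2.6] g 0.154 50.0
```

View pics/s4.png

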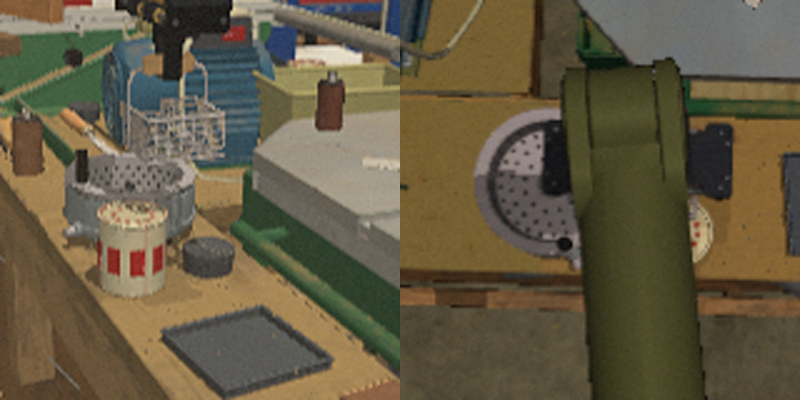

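{"api": "jog_arm", "payload": {
  "increments": [
    {"tx":0,"ty":4,"tz":4,"wx":0.05,"wy":0,"wz":0,"gripper":0},
    {"tx":0,"ty":9,"tz":8,"wx":0.12,"wy":0,"wz":0,"gripper":0},
    {"tx":0,"ty":14,"tz":12,"wx":0.19,"wy":0,"wz":0,"gripper":0},
    {"tx":0,"ty":19,"tz":16,"wx":0.25,"wy":0,"wz":0,"gripper":0},
    {"tx":0,"ty":23,"tz":20,"wx":0.314,"wy":0,"wz":0,"gripper":0}
  ]
}}

```text
time: 8.15
position: [0.5346, 0.0234, 0.2268]
tool_rot: [-0.013, -3.101, 0.495]
ft_force: [-0.7, -0.4, -3.8]
grip_width: 0.155
grip_force: 50.0
```

```bash
python3 - <<'E'
from h import *
im=vision.get_image("side");st()
s=ctrl.get_state();print("lip",R.from_rotvec(s["tool_rot"]).apply([0,.085,.063])+s["position"])
plan([pour((.533,.087,.11),23),pour((.533,.087,.106),30),pour((.533,.087,.106),38),pour((.533,.087,.106),49)],n=1)
a=cv2.resize(im["color"][110:220,190:300],(550,550),interpolation=cv2.INTER_CUBIC)
for an in np.linspace(0,2*np.pi,24):
    u=(proj(im,[.533+.092*np.cos(an),.125+.092*np.sin(an),.085])-[190,110])*5;cv2.circle(a,tuple(int(v) for v in u),2,(0,0,255),-1)
u=(proj(im,[.533,.087,.14])-[190,110])*5;cv2.circle(a,tuple(int(v) for v in u),3,(0,255,0),-1)
cv2.imwrite("pics/s5.png",a)
E
```

```text
t 8.2 p [0.5335 0.0275 0.2249] yhead 89.9 z [-0.003 -0.311 -0.95 ] q [ 0.44  0.21 -0.85  1.69  0.45  1.46  1.08] F [-1.3  3.2 -5.4] g 0.155 50.0
lip [0.53338655 0.08869322 0.13854155]
t [ 0.4 12.9 20.7] w [ 0.085 -0.003 -0.001]
t [ 0.   9.9 -6.2] w [ 0.122 -0.     0.   ]
t [  0.    9.6 -11.2] w [ 0.14 -0.    0.  ]
t [  0.   13.6 -15.1] w [ 0.192  0.    -0.   ]
```

View pics/s5.png

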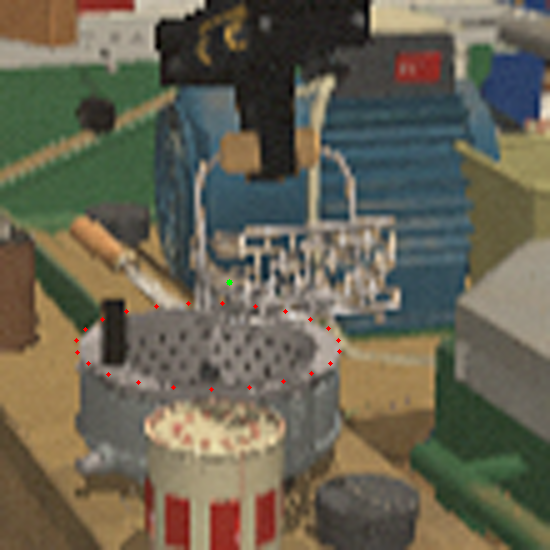

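The drum ring projects onto the drum (red dots), and the basket is tilted with its lip over the drum near (230,283). Next I lower it and pour slowly.

{"api": "jog_arm", "payload": {
  "increments": [
    {"tx":0,"ty":2,"tz":4,"wx":0.017,"wy":0,"wz":0,"gripper":0},
    {"tx":0,"ty":5,"tz":8,"wx":0.034,"wy":0,"wz":0,"gripper":0},
    {"tx":0,"ty":8,"tz":12,"wx":0.051,"wy":0,"wz":0,"gripper":0},
    {"tx":0,"ty":10,"tz":16,"wx":0.068,"wy":0,"wz":0,"gripper":0},
    {"tx":0,"ty":13,"tz":20,"wx":0.085,"wy":0,"wz":0,"gripper":0}
  ]
}}

```text
time: 8.62
position: [0.5348, 0.0289, 0.204]
tool_rot: [-0.013, -3.077, 0.625]
ft_force: [-1.0, 0.1, -2.8]
grip_width: 0.159
grip_force: 50.0
```

{"api": "jog_arm", "payload": {
  "increments": [
    {"tx":0,"ty":2,"tz":-1,"wx":0.024,"wy":0,"wz":0,"gripper":0},
    {"tx":0,"ty":4,"tz":-2,"wx":0.048,"wy":0,"wz":0,"gripper":0},
    {"tx":0,"ty":6,"tz":-4,"wx":0.072,"wy":0,"wz":0,"gripper":0},
    {"tx":0,"ty":8,"tz":-5,"wx":0.098,"wy":0,"wz":0,"gripper":0},
    {"tx":0,"ty":10,"tz":-6,"wx":0.122,"wy":0,"wz":0,"gripper":0}
  ]
}}

```text
time: 9.03
position: [0.535, 0.0424, 0.2064]
tool_rot: [-0.008, -3.034, 0.812]
ft_force: [-0.2, 0.7, -3.4]
grip_width: 0.153
grip_force: 50.0
```

{"api": "jog_arm", "payload": {
  "increments": [
    {"tx":0,"ty":2,"tz":-2,"wx":0.028,"wy":0,"wz":0,"gripper":0},
    {"tx":0,"ty":4,"tz":-4,"wx":0.056,"wy":0,"wz":0,"gripper":0},
    {"tx":0,"ty":6,"tz":-7,"wx":0.084,"wy":0,"wz":0,"gripper":0},
    {"tx":0,"ty":8,"tz":-9,"wx":0.112,"wy":0,"wz":0,"gripper":0},
    {"tx":0,"ty":10,"tz":-11,"wx":0.14,"wy":0,"wz":0,"gripper":0}
  ]
}}

```text
time: 9.45
position: [0.5352, 0.0566, 0.2111]
tool_rot: [-0.008, -2.97, 1.022]
ft_force: [-0.7, 0.5, -2.0]
grip_width: 0.156
grip_force: 50.0
```

```bash
python3 - <<'E'
from h import *
im=vision.get_image("side");st()
s=ctrl.get_state();print("lip",R.from_rotvec(s["tool_rot"]).apply([0,.085,.063])+s["position"])
plan([pour((.533,.087,.106),49)],n=1)
a=cv2.resize(im["color"][110:220,190:300],(550,550),interpolation=cv2.INTER_CUBIC)
cv2.imwrite("pics/s6.png",a)
print([(np.round(b["bbox"]).tolist(),round(b["conf"],2)) for b in vision.spot_in("side","ball_1_center")])
E
```

```text
t 9.5 p [0.5348 0.0582 0.2102] yhead 89.9 z [-0.002 -0.615 -0.788] q [ 0.12  0.4  -0.82  1.65  0.77  1.7   0.76] F [ 0.   1.1 -3.1] g 0.153 50.0
lip [0.53482645 0.08647236 0.10818765]
t [  1.8  15.4 -13.7] w [ 0.192 -0.002 -0.002]
[([286.0, 287.0, 311.0, 308.0], 0.59)]
```

View pics/s6.png

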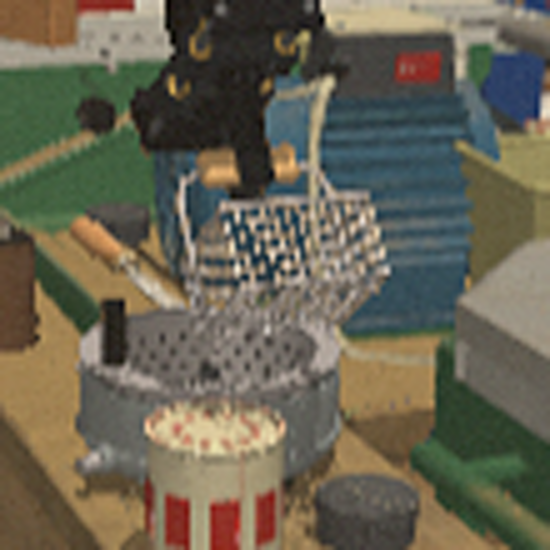

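{"api": "jog_arm", "payload": {
  "increments": [
    {"tx":0,"ty":3,"tz":-3,"wx":0.04,"wy":0,"wz":0,"gripper":0},
    {"tx":0,"ty":6,"tz":-5,"wx":0.08,"wy":0,"wz":0,"gripper":0},
    {"tx":0,"ty":9,"tz":-8,"wx":0.12,"wy":0,"wz":0,"gripper":0},
    {"tx":0,"ty":12,"tz":-11,"wx":0.16,"wy":0,"wz":0,"gripper":0},
    {"tx":0,"ty":15,"tz":-14,"wx":0.2,"wy":0,"wz":0,"gripper":0}
  ]
}}

```text
time: 9.97
position: [0.5354, 0.0764, 0.2129]
tool_rot: [-0.01, -2.853, 1.312]
ft_force: [0.1, -0.6, -2.5]
grip_width: 0.155
grip_force: 50.0
```

{"api": "jog_arm", "payload": {
  "increments": [
    {"tx":0,"ty":0,"tz":0,"wx":0,"wy":0,"wz":0,"gripper":0},
    {"tx":0,"ty":0,"tz":0,"wx":0,"wy":0,"wz":0,"gripper":0},
    {"tx":0,"ty":0,"tz":0,"wx":0,"wy":0,"wz":0,"gripper":0},
    {"tx":0,"ty":0,"tz":0,"wx":0,"wy":0,"wz":0,"gripper":0},
    {"tx":0,"ty":0,"tz":0,"wx":0,"wy":0,"wz":0,"gripper":0}
  ]
}}

```text
time: 10.38
position: [0.5352, 0.0754, 0.2132]
tool_rot: [-0.011, -2.853, 1.31]
ft_force: [0.0, 0.4, -2.3]
grip_width: 0.157
grip_force: 50.0
```

{"api": "jog_arm", "payload": {
  "increments": [
    {"tx":0,"ty":0,"tz":0,"wx":0,"wy":0,"wz":0,"gripper":0},
    {"tx":0,"ty":0,"tz":0,"wx":0,"wy":0,"wz":0,"gripper":0},
    {"tx":0,"ty":0,"tz":0,"wx":0,"wy":0,"wz":0,"gripper":0},
    {"tx":0,"ty":0,"tz":0,"wx":0,"wy":0,"wz":0,"gripper":0},
    {"tx":0,"ty":0,"tz":0,"wx":0,"wy":0,"wz":0,"gripper":0}
  ]
}}

```text
time: 10.8
position: [0.5349, 0.0762, 0.2125]
tool_rot: [-0.008, -2.853, 1.31]
ft_force: [0.3, -0.8, -2.5]
grip_width: 0.153
grip_force: 50.0
```

```bash
python3 - <<'E'
from h import *
F=[]
for i in range(6): im=vision.get_image("side");F.append(ctrl.get_state()["ft_force"])
st();print(np.mean(F,0))
s=ctrl.get_state();print("lip",R.from_rotvec(s["tool_rot"]).apply([0,.085,.063])+s["position"])
plan([pour((.533,.087,.12),30),pour((.533,.06,.17),0)],n=2)
a=cv2.resize(im["color"][110:220,190:300],(550,550),interpolation=cv2.INTER_CUBIC)
cv2.imwrite("pics/s7.png",a)
E
```

```text
t 11.1 p [0.535  0.0762 0.2125] yhead 89.7 z [-0.004 -0.759 -0.652] q [-0.04  0.52 -0.77  1.6   0.9   1.87  0.64] F [-0.  -0.7 -2.2] g 0.154 50.0
[-0.19686216 -0.12287593 -2.42453642]
lip [0.53498711 0.08384363 0.10695904]
t [  0.9 -12.   10.4] w [-0.169 -0.002 -0.002]
t [  0.9 -13.5   8.3] w [-0.169 -0.002 -0.002]
t [ -0.  -34.2  10.6] w [-0.262  0.     0.   ]
t [ -0.  -35.8   1.3] w [-0.262  0.     0.   ]
```

View pics/s7.png

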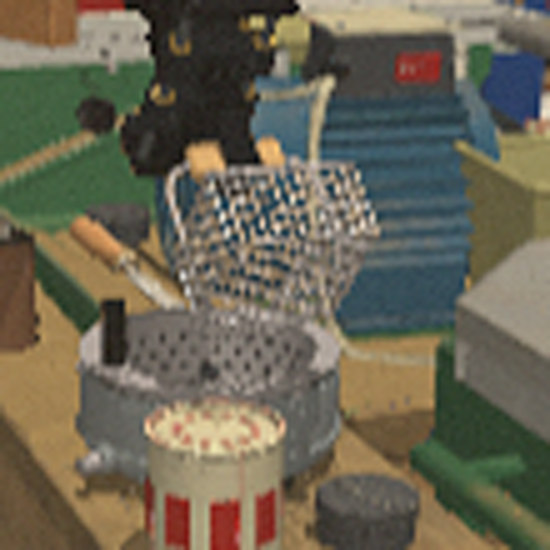

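{"api": "jog_arm", "payload": {
  "increments": [
    {"tx":0,"ty":-2,"tz":2,"wx":-0.04,"wy":0,"wz":0,"gripper":0},
    {"tx":0,"ty":-7,"tz":6,"wx":-0.1,"wy":0,"wz":0,"gripper":0},
    {"tx":0,"ty":-13,"tz":11,"wx":-0.18,"wy":0,"wz":0,"gripper":0},
    {"tx":0,"ty":-20,"tz":15,"wx":-0.26,"wy":0,"wz":0,"gripper":0},
    {"tx":0,"ty":-27,"tz":17,"wx":-0.34,"wy":0,"wz":0,"gripper":0}
  ]
}}

```text
time: 11.52
position: [0.5345, 0.0456, 0.2219]
tool_rot: [-0.007, -3.035, 0.804]
ft_force: [0.0, -1.0, -1.9]
grip_width: 0.157
grip_force: 50.0
```

{"api": "jog_arm", "payload": {
  "increments": [
    {"tx":0,"ty":-10,"tz":2,"wx":-0.08,"wy":0,"wz":0,"gripper":0},
    {"tx":0,"ty":-22,"tz":4,"wx":-0.18,"wy":0,"wz":0,"gripper":0},
    {"tx":0,"ty":-37,"tz":5,"wx":-0.3,"wy":0,"wz":0,"gripper":0},
    {"tx":0,"ty":-54,"tz":4,"wx":-0.42,"wy":0,"wz":0,"gripper":0},
    {"tx":0,"ty":-70,"tz":0,"wx":-0.52,"wy":0,"wz":0,"gripper":0}
  ]
}}

```text
time: 11.93
position: [0.5339, -0.0172, 0.258]
tool_rot: [0.011, 3.14, 0.002]
ft_force: [-0.5, -0.3, -2.0]
grip_width: 0.158
grip_force: 50.0
```

```bash
python3 - <<'E'
from h import *
F=[]
for i in range(6): im=vision.get_image("side");F.append(ctrl.get_state()["ft_force"])
st();print(np.mean(F,0));plan([((.543,-.239,.25),frame(4.4))],n=3)
E
```

```text
t 12.23 p [ 0.5337 -0.0136  0.2563] yhead 89.8 z [-0.002 -0.002 -1.   ] q [ 0.73  0.12 -0.81  1.66  0.09  1.4   1.48] F [-0.4 -0.4 -2.3] g 0.155 50.0
[-0.25731517 -1.11154582 -2.30255521]
t [ -3.3 -75.1   2.2] w [-0.001 -0.     0.497]
t [-38.8 -64.4   2.2] w [-0.001 -0.     0.497]
t [-64.8 -38.2   2.1] w [-0.001 -0.     0.497]
```

{"api": "jog_arm", "payload": {
  "increments": [
    {"tx":-1,"ty":-10,"tz":0,"wx":0,"wy":0,"wz":0.07,"gripper":0},
    {"tx":-1,"ty":-24,"tz":0,"wx":0,"wy":0,"wz":0.17,"gripper":0},
    {"tx":-2,"ty":-40,"tz":0,"wx":0,"wy":0,"wz":0.28,"gripper":0},
    {"tx":-3,"ty":-57,"tz":0,"wx":0,"wy":0,"wz":0.39,"gripper":0},
    {"tx":-3,"ty":-75,"tz":0,"wx":0,"wy":0,"wz":0.497,"gripper":0}
  ]
}}

```text
time: 12.65
position: [0.537, -0.0876, 0.2562]
tool_rot: [-0.78, -3.042, 0.002]
ft_force: [0.0, 0.1, -2.6]
grip_width: 0.154
grip_force: 50.0
```

{"api": "jog_arm", "payload": {
  "increments": [
    {"tx":-8,"ty":-13,"tz":0,"wx":0,"wy":0,"wz":0.1,"gripper":0},
    {"tx":-16,"ty":-26,"tz":0,"wx":0,"wy":0,"wz":0.2,"gripper":0},
    {"tx":-23,"ty":-39,"tz":0,"wx":0,"wy":0,"wz":0.3,"gripper":0},
    {"tx":-31,"ty":-52,"tz":0,"wx":0,"wy":0,"wz":0.4,"gripper":0},
    {"tx":-39,"ty":-64,"tz":0,"wx":0,"wy":0,"wz":0.497,"gripper":0}
  ]
}}

```text
time: 13.07
position: [0.5404, -0.163, 0.2562]
tool_rot: [-1.505, -2.756, 0.003]
ft_force: [0.2, -0.2, -2.2]
grip_width: 0.157
grip_force: 50.0
```

{"api": "jog_arm", "payload": {
  "increments": [
    {"tx":-15,"ty":-9,"tz":0,"wx":0,"wy":0,"wz":0.11,"gripper":0},
    {"tx":-30,"ty":-18,"tz":0,"wx":0,"wy":0,"wz":0.22,"gripper":0},
    {"tx":-45,"ty":-26,"tz":0,"wx":0,"wy":0,"wz":0.33,"gripper":0},
    {"tx":-57,"ty":-33,"tz":0,"wx":0,"wy":0,"wz":0.43,"gripper":0},
    {"tx":-65,"ty":-38,"tz":0,"wx":0,"wy":0,"wz":0.497,"gripper":0}
  ]
}}

```text
time: 13.48
position: [0.5439, -0.2392, 0.2559]
tool_rot: [-2.139, -2.3, 0.004]
ft_force: [-0.2, 0.5, -1.4]
grip_width: 0.16
grip_force: 50.0
```

```bash
python3 - <<'E'
from h import *
im=vision.get_image("side");im2=vision.get_image("top");st();plan([((.543,-.239,.099),frame(4.4))],n=1)
for n in("top","side"):
  for th in("ball_1_center","basket_grip","drip_tray","knob"):print(n,th,[(np.round(b["bbox"]).tolist(),round(b["conf"],2)) for b in vision.spot_in(n,th)])
a=cv2.resize(im2["color"][165:240,160:240],(427,400),interpolation=cv2.INTER_CUBIC);b=cv2.resize(im["color"][150:270,250:355],(350,400),interpolation=cv2.INTER_CUBIC)
cv2.imwrite("pics/s8.png",np.hstack([a,b]))
E
```

```text
t 13.58 p [ 0.5436 -0.2398  0.2559] yhead 4.3 z [-0.002 -0.001 -1.   ] q [ 0.82  0.23 -0.53  1.53  0.12  1.42  0.36] F [ 0.7 -0.5 -2.7] g 0.152 50.0
t [ 1.000e+00 -1.000e-01  1.569e+02] w [-0.002  0.001 -0.002]
top ball_1_center []
top basket_grip [([302.0, 171.0, 331.0, 223.0], 0.79), ([106.0, 215.0, 127.0, 234.0], 0.63)]
top drip_tray [([292.0, 190.0, 323.0, 230.0], 0.85)]
top knob [([169.0, 174.0, 227.0, 234.0], 0.82)]
side ball_1_center []
side basket_grip [([260.0, 145.0, 323.0, 201.0], 0.57)]
side drip_tray [([247.0, 238.0, 314.0, 270.0], 0.91)]
side knob [([204.0, 171.0, 255.0, 192.0], 0.78), ([258.0, 151.0, 324.0, 198.0], 0.24)]
```

View pics/s8.png

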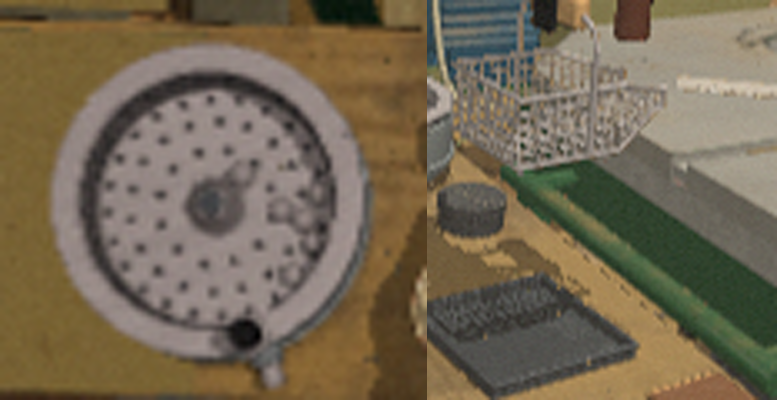

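All six balls show in the drum: crop (243,172), (318,188), (282,208), (305,218), (312,245) and (292,272). The basket is empty above the tray, so I'll set it down.

{"api": "jog_arm", "payload": {
  "increments": [
    {"tx":0,"ty":0,"tz":20,"wx":0,"wy":0,"wz":0,"gripper":0},
    {"tx":0,"ty":0,"tz":50,"wx":0,"wy":0,"wz":0,"gripper":0},
    {"tx":0,"ty":0,"tz":85,"wx":0,"wy":0,"wz":0,"gripper":0},
    {"tx":0,"ty":0,"tz":115,"wx":0,"wy":0,"wz":0,"gripper":0},
    {"tx":0,"ty":0,"tz":135,"wx":0,"wy":0,"wz":0,"gripper":0}
  ]
}}

```text
time: 14.4
position: [0.5417, -0.2396, 0.1189]
tool_rot: [-2.135, -2.301, 0.003]
ft_force: [-0.1, 0.4, -2.1]
grip_width: 0.156
grip_force: 50.0
```

{"api": "jog_arm", "payload": {
  "increments": [
    {"tx":0,"ty":0,"tz":6,"wx":0,"wy":0,"wz":0,"gripper":0},
    {"tx":0,"ty":0,"tz":11,"wx":0,"wy":0,"wz":0,"gripper":0},
    {"tx":0,"ty":0,"tz":16,"wx":0,"wy":0,"wz":0,"gripper":0},
    {"tx":0,"ty":0,"tz":21,"wx":0,"wy":0,"wz":0,"gripper":0},
    {"tx":0,"ty":0,"tz":22,"wx":0,"wy":0,"wz":0,"gripper":0}
  ]
}}

```text
time: 14.82
position: [0.544, -0.2405, 0.1006]
tool_rot: [2.136, 2.301, -0.001]
ft_force: [-0.2, -0.4, -3.0]
grip_width: 0.156
grip_force: 50.0
```

```bash
python3 - <<'E'
from h import *
for i in range(4): im=vision.get_image("side");print(np.round(ctrl.get_state()["ft_force"],1))
st()
E
```

```text
[ 0.4 -0.1 -2. ]
[-0.4  0.3 -2.5]
[-0.5 -0.6 -1.9]
[ 0.2  0.3 -1.6]
t 15.02 p [ 0.544  -0.2405  0.1009] yhead 4.2 z [ 0.001 -0.002 -1.   ] q [ 0.8   0.34 -0.51  1.72  0.18  1.13  0.31] F [ 0.2  0.3 -1.6] g 0.154 50.0
```

Not yet touching; I'll lower in millimetre rows.

{"api": "jog_arm", "payload": {
  "increments": [
    {"tx":0,"ty":0,"tz":1,"wx":0,"wy":0,"wz":0,"gripper":0},
    {"tx":0,"ty":0,"tz":2,"wx":0,"wy":0,"wz":0,"gripper":0},
    {"tx":0,"ty":0,"tz":3,"wx":0,"wy":0,"wz":0,"gripper":0},
    {"tx":0,"ty":0,"tz":3,"wx":0,"wy":0,"wz":0,"gripper":0},
    {"tx":0,"ty":0,"tz":3,"wx":0,"wy":0,"wz":0,"gripper":0}
  ]
}}

```text
time: 15.43
position: [0.5434, -0.2403, 0.0969]
tool_rot: [2.137, 2.302, -0.001]
ft_force: [0.3, 0.3, -2.4]
grip_width: 0.157
grip_force: 50.0
```

```bash
python3 - <<'E'
from h import *
for i in range(3): im=vision.get_image("side");print(np.round(ctrl.get_state()["ft_force"],1))
st()
E
```

```text
[ 0.5 -0.8 -1.6]
[ 0.2 -0.2 -1.7]
[ 0.1  0.8 -2.9]
t 15.58 p [ 0.5435 -0.2403  0.0971] yhead 4.2 z [ 0.    -0.001 -1.   ] q [ 0.8   0.34 -0.51  1.73  0.18  1.12  0.31] F [ 0.1  0.8 -2.9] g 0.157 50.0
```

{"api": "jog_arm", "payload": {
  "increments": [
    {"tx":0,"ty":0,"tz":1,"wx":0,"wy":0,"wz":0,"gripper":0},
    {"tx":0,"ty":0,"tz":2,"wx":0,"wy":0,"wz":0,"gripper":0},
    {"tx":0,"ty":0,"tz":2,"wx":0,"wy":0,"wz":0,"gripper":0},
    {"tx":0,"ty":0,"tz":2,"wx":0,"wy":0,"wz":0,"gripper":0},
    {"tx":0,"ty":0,"tz":2,"wx":0,"wy":0,"wz":0,"gripper":0}
  ]
}}

```text
time: 16.0
position: [0.5439, -0.2406, 0.0966]
tool_rot: [2.137, 2.301, -0.002]
ft_force: [-1.7, 0.0, 6.1]
grip_width: 0.157
grip_force: 50.0
```

```bash
python3 - <<'E'
from h import *
for i in range(3): im=vision.get_image("side");print(np.round(ctrl.get_state()["ft_force"],1))
st()
E
```

```text
[-2.5  0.4  6.1]
[-1.4  0.7  5.9]
[-2.1  0.7  6.1]
t 16.15 p [ 0.5439 -0.2406  0.0966] yhead 4.2 z [ 0.001 -0.002 -1.   ] q [ 0.8   0.34 -0.51  1.73  0.19  1.12  0.31] F [-2.1  0.7  6.1] g 0.155 50.0
```

{"api": "jog_arm", "payload": {
  "increments": [
    {"tx":0,"ty":0,"tz":0,"wx":0,"wy":0,"wz":0,"gripper":0.3},
    {"tx":0,"ty":0,"tz":0,"wx":0,"wy":0,"wz":0,"gripper":0.6},
    {"tx":0,"ty":0,"tz":0,"wx":0,"wy":0,"wz":0,"gripper":0.6},
    {"tx":0,"ty":0,"tz":0,"wx":0,"wy":0,"wz":0,"gripper":0.6},
    {"tx":0,"ty":0,"tz":0,"wx":0,"wy":0,"wz":0,"gripper":0.6}
  ]
}}

```text
time: 16.57
position: [0.5435, -0.2403, 0.0949]
tool_rot: [2.137, 2.302, -0.001]
ft_force: [0.7, -0.3, 0.2]
grip_width: 0.451
grip_force: 0.0
```

{"api": "jog_arm", "payload": {
  "increments": [
    {"tx":0,"ty":0,"tz":-5,"wx":0,"wy":0,"wz":0,"gripper":0.6},
    {"tx":0,"ty":0,"tz":-25,"wx":0,"wy":0,"wz":0,"gripper":0.6},
    {"tx":0,"ty":0,"tz":-55,"wx":0,"wy":0,"wz":0,"gripper":0.6},
    {"tx":0,"ty":0,"tz":-90,"wx":0,"wy":0,"wz":0,"gripper":0.6},
    {"tx":0,"ty":0,"tz":-125,"wx":0,"wy":0,"wz":0,"gripper":0.6}
  ]
}}

```text
time: 16.98
position: [0.543, -0.2398, 0.2212]
tool_rot: [-2.137, -2.302, 0.002]
ft_force: [0.8, -0.8, 0.9]
grip_width: 0.597
grip_force: 0.0
```

```bash
python3 - <<'E'
from h import *
im2=vision.get_image("top");im=vision.get_image("side");st()
c=im2["color"].astype(int)
k=c[220:236,195:215].sum(2);ys,xs=np.nonzero(k<150);print("knob px",len(xs),xs.min()+195,xs.max()+195,ys.min()+220,ys.max()+220,k.min())
print(at(im2,xs.mean()+195,ys.mean()+220,.13))
for cm,th in(("side","basket_grip"),("side","drip_tray"),("top","drip_tray"),("side","basket_lip")):print(cm,th,[(np.round(b["bbox"]).tolist(),round(b["conf"],2)) for b in vision.spot_in(cm,th)])
g=im["color"].astype(int);sub=g[195:225,265:305];m=(sub[...,2]>150)&(sub[...,2]-sub[...,0]>60);ys,xs=np.nonzero(m);print("wood side",xs.mean()+265,ys.mean()+195,len(xs),proj(im,[.543,-.239,.115]))
a=cv2.imread("pics/side0.png")
E
```

```text
t 17.08 p [ 0.5471 -0.2411  0.2273] yhead 4.3 z [ 0.011 -0.006 -1.   ] q [ 0.82  0.24 -0.53  1.58  0.13  1.35  0.35] F [ 0.3 -0.8 -0.1] g 0.6 0.0
knob px 27 203 208 225 234 16
[0.45305212 0.09752183 0.13      ]
side basket_grip [([256.0, 202.0, 316.0, 259.0], 0.56)]
side drip_tray [([247.0, 237.0, 312.0, 270.0], 0.7), ([205.0, 170.0, 255.0, 190.0], 0.16)]
top drip_tray [([291.0, 192.0, 318.0, 231.0], 0.78), ([368.0, 223.0, 386.0, 233.0], 0.37)]
side basket_lip [([258.0, 206.0, 320.0, 262.0], 0.69), ([287.0, 290.0, 308.0, 308.0], 0.16)]
wood side 282.6148148148148 212.33333333333334 135 [284.97574036 210.0100391 ]
```

```bash
python3 - <<'E'
from h import *
st();plan([((.4535,.097,.2),frame(-30))],n=2)
E
```

```text
t 17.28 p [ 0.5427 -0.24    0.2188] yhead 4.2 z [-0.002 -0.    -1.   ] q [ 0.82  0.24 -0.53  1.59  0.13  1.35  0.35] F [ 0.5 -0.  -1.3] g 0.599 0.0
t [171.3 -32.    9.5] w [-0.001  0.     0.299]
t [154.3 -81.    9.5] w [-0.001  0.     0.299]
```

{"api": "jog_arm", "payload": {
  "increments": [
    {"tx":34,"ty":-6,"tz":2,"wx":0,"wy":0,"wz":0.06,"gripper":0.6},
    {"tx":68,"ty":-13,"tz":4,"wx":0,"wy":0,"wz":0.12,"gripper":0.6},
    {"tx":103,"ty":-19,"tz":6,"wx":0,"wy":0,"wz":0.18,"gripper":0.6},
    {"tx":137,"ty":-26,"tz":8,"wx":0,"wy":0,"wz":0.24,"gripper":0.6},
    {"tx":171,"ty":-32,"tz":9,"wx":0,"wy":0,"wz":0.3,"gripper":0.6}
  ]
}}

```text
time: 17.7
position: [0.497, -0.0705, 0.2088]
tool_rot: [-2.459, -1.951, 0.005]
ft_force: [0.2, 0.6, -0.1]
grip_width: 0.598
grip_force: 0.0
```

{"api": "jog_arm", "payload": {
  "increments": [
    {"tx":34,"ty":-17,"tz":2,"wx":0,"wy":0,"wz":0.06,"gripper":0.6},
    {"tx":68,"ty":-35,"tz":4,"wx":0,"wy":0,"wz":0.12,"gripper":0.6},
    {"tx":102,"ty":-53,"tz":6,"wx":0,"wy":0,"wz":0.18,"gripper":0.6},
    {"tx":130,"ty":-68,"tz":8,"wx":0,"wy":0,"wz":0.24,"gripper":0.6},
    {"tx":154,"ty":-81,"tz":9,"wx":0,"wy":0,"wz":0.3,"gripper":0.6}
  ]
}}

```text
time: 18.12
position: [0.4523, 0.0985, 0.2]
tool_rot: [-2.723, -1.566, 0.005]
ft_force: [0.0, 0.9, 0.7]
grip_width: 0.6
grip_force: 0.0
```

```bash
python3 - <<'E'
from h import *
im=vision.get_image("side");vision.get_image("side");st();plan([((.4535,.097,.103),frame(-30))],n=1)
# knob in side image: dark column
c=im["color"].astype(int).sum(2)
u=proj(im,[.4535,.097,.136]);d=proj(im,[.4535,.097,.09]);print(u,d)
x0=int(u[0]);print(c[int(u[1])-3:int(d[1])+4,x0-7:x0+8]//3)
E
```

```text
t 18.22 p [0.4519 0.1013 0.2004] yhead -29.7 z [-0.003 -0.    -1.   ] q [ 0.54 -0.05 -0.79  1.9  -0.04  1.28 -0.75] F [ 0.1  0.3 -0.1] g 0.597 0.0
t [-2.8  3.7 97.4] w [-0.002  0.001  0.005]
[212.14931811 169.23034869] [212.36315536 182.4152177 ]
[[100 117 126 124 117 123 123 121 121 127 121 132 162 196 178]
 [ 80 100 118 125 122 124 120 119 123 126 123 122 117 169 199]
 [ 53  80 101 121 123 124 122 122 120 123 123 124 120  99 173]
 [ 52  60  73  99 120 105  98  98  99  92 125 124 124 125  98]
 [ 50  55  55  70 102  66  31  27  31  18 125 126 124 123 120]
 [ 50  53  54  62  76  50  36  31  40  21 125 121 117 117 134]
 [ 48  54  56  53  59  66  37  36  39  27 122 145 146 147 159]
 [ 50  49  57  53  53  77  35  39  38  34 113 174 162 150 150]
 [ 50  53  54  46 111  88  32  33  28  29  95 155 140 123 118]
 [ 65  43  44  83 138  90  36  36  35  28  91 120 121 120 123]
 [107  65  82 112 114  74  37  37  35  31  93 118 116 123 127]
 [124  99 110 107 115  78  33  37  34  26  95 123 119 101 122]
 [117 107 107 116 141  85  32  29  39  36  79 123 121  80 126]
 [123 107 109 136 167  83  36  32  39  34  56 127 125 108 124]
 [118 121 105 135 143  81  34  36  34  33  83 121 112 122 120]
 [128 118  99 103 112  60  31  36  35  30  94 109  86 121 127]
 [124  96 106  92 100  78  35  38  34  33 114 109  94 125 127]
 [120 100 114  87 116 119 109 103 101 114 137 115 123 112 105]
 [121  94  83  81 122 117 143 135 135 149 129 124 137 103  81]
 [126  79  82  76  79  78 110 115 125 147 134 146 153 133 125]]
```

The knob column lies at u≈212, rows 169–183, which matches the estimate.

{"api": "jog_arm", "payload": {
  "increments": [
    {"tx":-3,"ty":3,"tz":15,"wx":0,"wy":0,"wz":0,"gripper":0.6},
    {"tx":-3,"ty":3,"tz":40,"wx":0,"wy":0,"wz":0,"gripper":0.6},
    {"tx":-3,"ty":3,"tz":65,"wx":0,"wy":0,"wz":0,"gripper":0.6},
    {"tx":-3,"ty":3,"tz":85,"wx":0,"wy":0,"wz":0,"gripper":0.6},
    {"tx":-3,"ty":3,"tz":96,"wx":0,"wy":0,"wz":0,"gripper":0.6}
  ]
}}

```text
time: 18.63
position: [0.4532, 0.0907, 0.1022]
tool_rot: [-2.721, -1.566, 0.009]
ft_force: [-0.3, 0.2, 0.7]
grip_width: 0.602
grip_force: 0.0
```

{"api": "jog_arm", "payload": {
  "increments": [
    {"tx":0,"ty":0,"tz":0,"wx":0,"wy":0,"wz":0,"gripper":0.5},
    {"tx":0,"ty":0,"tz":0,"wx":0,"wy":0,"wz":0,"gripper":0.4},
    {"tx":0,"ty":0,"tz":0,"wx":0,"wy":0,"wz":0,"gripper":0.3},
    {"tx":0,"ty":0,"tz":0,"wx":0,"wy":0,"wz":0,"gripper":0.1},
    {"tx":0,"ty":0,"tz":0,"wx":0,"wy":0,"wz":0,"gripper":0}
  ],
  "grip_force": 12
}}

```text
time: 19.05
position: [0.4565, 0.0921, 0.1068]
tool_rot: [2.721, 1.566, 0.002]
ft_force: [0.8, 0.3, 0.2]
grip_width: 0.307
grip_force: 0.2
```

{"api": "jog_arm", "payload": {
  "increments": [
    {"tx":0,"ty":0,"tz":0,"wx":0,"wy":0,"wz":0,"gripper":0},
    {"tx":0,"ty":0,"tz":0,"wx":0,"wy":0,"wz":0,"gripper":0},
    {"tx":0,"ty":0,"tz":0,"wx":0,"wy":0,"wz":0,"gripper":0},
    {"tx":0,"ty":0,"tz":0,"wx":0,"wy":0,"wz":0,"gripper":0},
    {"tx":0,"ty":0,"tz":0,"wx":0,"wy":0,"wz":0,"gripper":0}
  ]
}}

```text
time: 19.47
position: [0.4558, 0.0919, 0.1062]
tool_rot: [2.721, 1.567, -0.001]
ft_force: [-2.6, -0.6, 5.6]
grip_width: 0.176
grip_force: 12.0
```

```bash
cat > circ.py <<'E'
from h import *
import sys
st();c=np.array([.533,.125]);s=ctrl.get_state();Q=R.from_rotvec(s["tool_rot"]);p=np.array(s["position"]);r=p[:2]-c
a=np.arctan2(r[1],r[0]);print("r",np.hypot(*r),"ang",np.degrees(a))
q=p.copy();q[:2]=c+.084*np.array([np.cos(a),np.sin(a)])
cur=p
sg=float(sys.argv[1]);n=int(sys.argv[2])
for k in range(n):
    rows=[]
    for i in range(1,6):
        b=a+np.radians(sg*(k*5+i));t=np.array([*(c+.084*np.array([np.cos(b),np.sin(b)])),p[2]])
        rows.append((Q.inv().apply(t-cur)[:2]*1000).round().astype(int).tolist())
    print(rows);cur=t
E
python3 circ.py 10 8
```

```text
t 19.47 p [0.4558 0.0919 0.1062] yhead -30.1 z [ 0.    -0.001 -1.   ] q [ 0.53  0.07 -0.8   2.01  0.06  1.08 -0.82] F [-2.6 -0.6  5.6] g 0.176 12.0
r 0.08402050293254588 ang -156.82055739207337
[[-8, 12], [-13, 26], [-16, 40], [-16, 55], [-14, 70]]
[[5, 14], [12, 27], [21, 38], [32, 48], [44, 56]]
[[14, 5], [28, 8], [43, 9], [57, 7], [71, 2]]
[[13, -7], [24, -16], [34, -27], [42, -39], [47, -53]]
[[3, -14], [3, -29], [1, -43], [-3, -57], [-10, -70]]
[[-9, -11], [-20, -21], [-32, -29], [-46, -34], [-60, -37]]
[[-15, 0], [-29, 2], [-43, 6], [-56, 13], [-67, 22]]
[[-10, 11], [-17, 23], [-23, 37], [-26, 51], [-26, 66]]
```

```bash
cat > circ2.py <<'E'
from h import *
import sys
Q=frame(-30);a,st_,n=float(sys.argv[1]),float(sys.argv[2]),int(sys.argv[3])
f=lambda d:84*np.array([np.cos(np.radians(d)),np.sin(np.radians(d)),0])
for k in range(n):
    print([Q.inv().apply(f(a+st_*(5*k+i))-f(a+st_*5*k))[:2].round().astype(int).tolist() for i in range(1,6)])
E
python3 circ2.py -160.5 10 8
```

```text
[[-9, 12], [-15, 25], [-19, 39], [-20, 54], [-19, 68]]
[[4, 14], [10, 27], [18, 40], [28, 50], [40, 59]]
[[13, 6], [27, 10], [42, 12], [56, 10], [71, 7]]
[[13, -6], [25, -14], [36, -25], [44, -37], [51, -50]]
[[4, -14], [5, -29], [4, -43], [1, -57], [-6, -71]]
[[-8, -12], [-19, -23], [-30, -31], [-44, -37], [-58, -41]]
[[-15, -1], [-29, 0], [-43, 3], [-57, 9], [-69, 18]]
[[-10, 10], [-19, 22], [-25, 35], [-29, 50], [-31, 64]]
```

{"api": "jog_arm", "payload": {
  "increments": [
    {"tx":-9,"ty":12,"tz":0,"wx":0,"wy":0,"wz":0,"gripper":0},
    {"tx":-15,"ty":25,"tz":0,"wx":0,"wy":0,"wz":0,"gripper":0},
    {"tx":-19,"ty":39,"tz":0,"wx":0,"wy":0,"wz":0,"gripper":0},
    {"tx":-20,"ty":54,"tz":0,"wx":0,"wy":0,"wz":0,"gripper":0},
    {"tx":-19,"ty":68,"tz":0,"wx":0,"wy":0,"wz":0,"gripper":0}
  ]
}}

```text
time: 19.88
position: [0.5078, 0.0457, 0.1062]
tool_rot: [-2.719, -1.567, -0.013]
ft_force: [3.2, 15.5, -0.3]
grip_width: 0.181
grip_force: 12.0
```

```bash
python3 circ.py 10 1
```

```text
t 19.88 p [0.5078 0.0457 0.1062] yhead -30.1 z [ 0.005  0.007 -1.   ] q [ 0.56  0.17 -0.75  1.92  0.13  1.09 -0.77] F [ 3.2 15.5 -0.3] g 0.181 12.0
r 0.08316978648639052 ang -107.65918451448087
[[4, 14], [10, 27], [19, 39], [30, 49], [42, 57]]
```

{"api": "jog_arm", "payload": {
  "increments": [
    {"tx":4,"ty":14,"tz":0,"wx":0,"wy":0,"wz":0,"gripper":0},
    {"tx":10,"ty":27,"tz":0,"wx":0,"wy":0,"wz":0,"gripper":0},
    {"tx":18,"ty":40,"tz":0,"wx":0,"wy":0,"wz":0,"gripper":0},
    {"tx":29,"ty":49,"tz":0,"wx":0,"wy":0,"wz":0,"gripper":0},
    {"tx":41,"ty":58,"tz":0,"wx":0,"wy":0,"wz":0,"gripper":0}
  ]
}}

```text
time: 20.3
position: [0.575, 0.0535, 0.1061]
tool_rot: [-2.715, -1.567, -0.001]
ft_force: [-9.0, 12.1, 10.3]
grip_width: 0.178
grip_force: 12.0
```

{"api": "jog_arm", "payload": {
  "increments": [
    {"tx":13,"ty":6,"tz":0,"wx":0,"wy":0,"wz":0,"gripper":0},
    {"tx":27,"ty":10,"tz":0,"wx":0,"wy":0,"wz":0,"gripper":0},
    {"tx":42,"ty":12,"tz":0,"wx":0,"wy":0,"wz":0,"gripper":0},
    {"tx":56,"ty":10,"tz":0,"wx":0,"wy":0,"wz":0,"gripper":0},
    {"tx":71,"ty":6,"tz":0,"wx":0,"wy":0,"wz":0,"gripper":0}
  ]
}}

```text
time: 20.72
position: [0.6142, 0.1083, 0.1061]
tool_rot: [-2.719, -1.567, 0.008]
ft_force: [-11.6, 1.4, 12.7]
grip_width: 0.177
grip_force: 12.0
```

```bash
python3 circ.py 10 3
```

```text
t 20.72 p [0.6142 0.1083 0.1061] yhead -30.1 z [-0.006  0.    -1.   ] q [ 0.34  0.44 -0.71  1.63  0.3   1.19 -0.96] F [-11.6   1.4  12.7] g 0.177 12.0
r 0.08293581412069691 ang -11.600695911922864
[[14, -5], [26, -13], [37, -23], [45, -35], [52, -48]]
[[4, -14], [6, -29], [5, -43], [2, -57], [-4, -71]]
[[-8, -12], [-18, -23], [-30, -32], [-43, -38], [-57, -42]]
```

{"api": "jog_arm", "payload": {
  "increments": [
    {"tx":13,"ty":-6,"tz":0,"wx":0,"wy":0,"wz":0,"gripper":0},
    {"tx":25,"ty":-14,"tz":0,"wx":0,"wy":0,"wz":0,"gripper":0},
    {"tx":36,"ty":-24,"tz":0,"wx":0,"wy":0,"wz":0,"gripper":0},
    {"tx":44,"ty":-37,"tz":0,"wx":0,"wy":0,"wz":0,"gripper":0},
    {"tx":51,"ty":-50,"tz":0,"wx":0,"wy":0,"wz":0,"gripper":0}
  ]
}}

```text
time: 21.13
position: [0.6002, 0.1749, 0.1062]
tool_rot: [2.721, 1.564, 0.001]
ft_force: [-1.2, -1.1, 5.3]
grip_width: 0.18
grip_force: 12.0
```

{"api": "jog_arm", "payload": {
  "increments": [
    {"tx":4,"ty":-14,"tz":0,"wx":0,"wy":0,"wz":0,"gripper":0},
    {"tx":5,"ty":-29,"tz":0,"wx":0,"wy":0,"wz":0,"gripper":0},
    {"tx":4,"ty":-43,"tz":0,"wx":0,"wy":0,"wz":0,"gripper":0},
    {"tx":1,"ty":-57,"tz":0,"wx":0,"wy":0,"wz":0,"gripper":0},
    {"tx":-5,"ty":-71,"tz":0,"wx":0,"wy":0,"wz":0,"gripper":0}
  ]
}}

```text
time: 21.55
position: [0.5352, 0.2099, 0.1062]
tool_rot: [-2.72, -1.568, -0.007]
ft_force: [0.9, 3.5, 5.9]
grip_width: 0.18
grip_force: 12.0
```

```bash
python3 circ.py 10 3; python3 -c "
from h import *
im=vision.get_image('top')"
```

```text
t 21.55 p [0.5352 0.2099 0.1062] yhead -30.1 z [ 0.003  0.004 -1.   ] q [ 0.24  0.34 -0.78  1.76  0.26  1.14 -1.14] F [0.9 3.5 5.9] g 0.18 12.0
r 0.08492492822252783 ang 88.5421747431063
[[-9, -12], [-19, -22], [-31, -31], [-44, -38], [-58, -42]]
[[-15, -2], [-29, -1], [-43, 3], [-57, 9], [-69, 17]]
[[-11, 10], [-19, 22], [-26, 35], [-30, 49], [-32, 64]]
```

{"api": "jog_arm", "payload": {
  "increments": [
    {"tx":-9,"ty":-12,"tz":0,"wx":0,"wy":0,"wz":0,"gripper":0},
    {"tx":-19,"ty":-22,"tz":0,"wx":0,"wy":0,"wz":0,"gripper":0},
    {"tx":-31,"ty":-31,"tz":0,"wx":0,"wy":0,"wz":0,"gripper":0},
    {"tx":-44,"ty":-38,"tz":0,"wx":0,"wy":0,"wz":0,"gripper":0},
    {"tx":-58,"ty":-42,"tz":0,"wx":0,"wy":0,"wz":0,"gripper":0}
  ]
}}

```text
time: 22.02
position: [0.4679, 0.1802, 0.1061]
tool_rot: [-2.719, -1.57, -0.001]
ft_force: [-2.4, 3.1, 9.8]
grip_width: 0.18
grip_force: 12.0
```

{"api": "jog_arm", "payload": {
  "increments": [
    {"tx":-15,"ty":-2,"tz":0,"wx":0,"wy":0,"wz":0,"gripper":0},
    {"tx":-29,"ty":-1,"tz":0,"wx":0,"wy":0,"wz":0,"gripper":0},
    {"tx":-43,"ty":3,"tz":0,"wx":0,"wy":0,"wz":0,"gripper":0},
    {"tx":-57,"ty":9,"tz":0,"wx":0,"wy":0,"wz":0,"gripper":0},
    {"tx":-69,"ty":17,"tz":0,"wx":0,"wy":0,"wz":0,"gripper":0}
  ]
}}

```text
time: 22.43
position: [0.4494, 0.1088, 0.1062]
tool_rot: [2.721, 1.567, 0.0]
ft_force: [1.7, 2.0, 2.4]
grip_width: 0.179
grip_force: 12.0
```

{"api": "jog_arm", "payload": {
  "increments": [
    {"tx":-10,"ty":10,"tz":0,"wx":0,"wy":0,"wz":0,"gripper":0},
    {"tx":-19,"ty":22,"tz":0,"wx":0,"wy":0,"wz":0,"gripper":0},
    {"tx":-26,"ty":35,"tz":0,"wx":0,"wy":0,"wz":0,"gripper":0},
    {"tx":-29,"ty":46,"tz":0,"wx":0,"wy":0,"wz":0,"gripper":0},
    {"tx":-30,"ty":55,"tz":0,"wx":0,"wy":0,"wz":0,"gripper":0}
  ]
}}

```text
time: 22.85
position: [0.4841, 0.0564, 0.1062]
tool_rot: [2.723, 1.566, 0.006]
ft_force: [2.6, 5.2, 3.8]
grip_width: 0.178
grip_force: 12.0
```

```bash
python3 circ.py 10 1
```

```text
t 22.85 p [0.4841 0.0564 0.1062] yhead -30.2 z [ 0.004  0.002 -1.   ] q [ 0.51  0.11 -0.71  1.97  0.08  1.08 -0.76] F [2.6 5.2 3.8] g 0.178 12.0
r 0.08425471778187615 ang -125.51489831857238
[[0, 15], [3, 29], [8, 43], [15, 56], [24, 67]]
```

{"api": "jog_arm", "payload": {
  "increments": [
    {"tx":0,"ty":0,"tz":0,"wx":0,"wy":0,"wz":0,"gripper":0},
    {"tx":0,"ty":0,"tz":0,"wx":0,"wy":0,"wz":0,"gripper":0},
    {"tx":0,"ty":0,"tz":0,"wx":0,"wy":0,"wz":0,"gripper":0.4},
    {"tx":0,"ty":0,"tz":0,"wx":0,"wy":0,"wz":0,"gripper":0.6},
    {"tx":0,"ty":0,"tz":0,"wx":0,"wy":0,"wz":0,"gripper":0.6}
  ]
}}

```text
time: 23.27
position: [0.4807, 0.0549, 0.1048]
tool_rot: [2.722, 1.567, -0.006]
ft_force: [-0.5, -0.4, 0.2]
grip_width: 0.327
grip_force: 0.0
```

{"api": "jog_arm", "payload": {
  "increments": [
    {"tx":0,"ty":0,"tz":0,"wx":0,"wy":0,"wz":0,"gripper":0.6},
    {"tx":0,"ty":0,"tz":0,"wx":0,"wy":0,"wz":0,"gripper":0.6},
    {"tx":0,"ty":0,"tz":0,"wx":0,"wy":0,"wz":0,"gripper":0.6},
    {"tx":0,"ty":0,"tz":-20,"wx":0,"wy":0,"wz":0,"gripper":0.6},
    {"tx":0,"ty":0,"tz":-50,"wx":0,"wy":0,"wz":0,"gripper":0.6}
  ]
}}

```text
time: 23.68
position: [0.4793, 0.0555, 0.1536]
tool_rot: [-2.72, -1.566, 0.01]
ft_force: [0.6, -1.2, 0.1]
grip_width: 0.585
grip_force: 0.0
```

{"api": "jog_arm", "payload": {
  "increments": [
    {"tx":-25,"ty":-5,"tz":-35,"wx":0,"wy":0,"wz":0,"gripper":0.6},
    {"tx":-60,"ty":-10,"tz":-70,"wx":0,"wy":0,"wz":0,"gripper":0.6},
    {"tx":-95,"ty":-10,"tz":-80,"wx":0,"wy":0,"wz":0,"gripper":0.6},
    {"tx":-130,"ty":-10,"tz":-80,"wx":0,"wy":0,"wz":0,"gripper":0.6},
    {"tx":-160,"ty":-10,"tz":-80,"wx":0,"wy":0,"wz":0,"gripper":0.6}
  ]
}}

```text
time: 24.1
position: [0.3921, -0.0799, 0.2376]
tool_rot: [2.72, 1.563, 0.001]
ft_force: [0.4, -1.4, -0.9]
grip_width: 0.596
grip_force: 0.0
```

```bash
python3 - <<'E'
from h import *
im2=vision.get_image("top");im=vision.get_image("side");st()
c=im2["color"].astype(int)
k=c[165:240,165:232].sum(2);k=np.where(k<110,1,0).astype(np.uint8);n,l,s,ce=cv2.connectedComponentsWithStats(k)
for i in range(1,n):
    if s[i,4]>5: print(s[i,4],at(im2,ce[i,0]+165,ce[i,1]+165,.13).round(3))
print("knob expected px",proj(im2,[.484,.056,.136]),proj(im2,[.4535,.097,.136]))
# side-image black column at expected knob positions
g=im["color"].astype(int).sum(2)//3
for p in([.484,.056,.115],[.4535,.097,.115]):
    u=proj(im,p).astype(int);print(u,g[u[1],u[0]-8:u[0]+9])
a=cv2.imread("pics/side0.png")
for n,th in(("side","basket_grip"),("side","ball_1_center"),("top","ball_1_center"),("top","basket_grip"),("top","red_tin"),("top","wax_tin"),("top","drum")):print(n,th,[(np.round(b["bbox"]).tolist(),round(b["conf"],2)) for b in vision.spot_in(n,th)])
sub=c[190:212,300:340];m=(sub[...,2]>150)&(sub[...,2]-sub[...,0]>70);ys,xs=np.nonzero(m);print("wood top",len(xs),(xs.mean()+300,ys.mean()+190) if len(xs) else "")
if len(xs):print(at(im2,xs.mean()+300,ys.mean()+190,.127))
E
```

```text
t 24.2 p [ 0.3906 -0.082   0.2361] yhead -30.6 z [-0.    -0.003 -1.   ] q [ 0.7  -0.23 -0.48  1.98 -0.11  1.37 -0.28] F [-0.5 -0.1 -0.9] g 0.6 0.0
12 [0.638 0.141 0.13 ]
54 [0.638 0.047 0.13 ]
21 [0.485 0.058 0.13 ]
knob expected px [219.57395056 217.42707608] [205.49255036 227.22863645]
[225 178] [127 128  70 109 131 140  43  34  36  36  34 108 141 121 135 135 134]
[212 175] [117  71  44  40 128 160 174 166 164 136 139 112 122 123 126 128 128]
side basket_grip [([257.0, 205.0, 318.0, 258.0], 0.69)]
side ball_1_center []
top ball_1_center [([299.0, 175.0, 334.0, 224.0], 0.38)]
top basket_grip [([297.0, 176.0, 333.0, 224.0], 0.72)]
top red_tin [([240.0, 209.0, 266.0, 239.0], 0.7)]
top wax_tin [([243.0, 183.0, 263.0, 202.0], 0.54)]
top drum [([169.0, 174.0, 229.0, 230.0], 0.8), ([297.0, 183.0, 334.0, 222.0], 0.3)]
wood top 62 (np.float64(318.7903225806452), np.float64(200.5))
[ 0.54418963 -0.2410902   0.127     ]
```

The knob is at the expected 395° position, the basket grip is where it started, and the arm is clear, so I'm handing in.

```bash
python3 -c "
from bench import ctrl
print(ctrl.close_job())"
```

```text
the job is handed in; nothing more can be done
None
```

I poured all six balls into the drum, stood the empty basket back flat in its tray, turned the drum about 395° by its knob, and handed the job in after about 24 s; the interface returned no verdict.

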